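# Lay a headplate on a ukulele peghead and weight it down

### The job

Take the dark rosewood headplate from the sloping red rack and lay it on the level peghead of the ukulele neck, rounded crest end over the peghead's crest, so that it covers the peghead completely and overhangs it evenly (by 3 mm) on every side. Let go of it, then set the iron gluing weight down gently on the middle of it, lengthwise, without pushing the headplate out of place. Leave the maple headplate, the glue bottle and the clamp where they are.

Things in the scene. Friction and masses are not known exactly. Their poses are not given: they have to be found in the camera images.
- rosewood: dark brown rosewood headplate, a loose flat plate 146 long, 60 wide, 6 mm thick, about 45 g. Origin at the centre of its underside; x runs lengthwise from its rounded crest end (x = -73) to its straight neck end (x = +73), z out of its face. Its sides are straight and parallel from x = -51 to +44, then taper to 49 wide at the neck end and to a blunt 9 mm point at the crest
- headplate (a point): the centre of the rosewood headplate, half-way through its thickness (3 mm above its underside); axes as rosewood. At the start the plate lies on the rack, crest end lowest, its face sloping 28 degrees from level
- headplate_crest (a point): point on the rosewood headplate's centre line 65 mm from its centre towards the crest end, half-way through its thickness
- headplate_neck (a point): point on the rosewood headplate's centre line 65 mm from its centre towards the neck end, half-way through its thickness
- rack: red steel rack, 250 wide, 155 deep, 100 high, fixed; origin on the bench under its middle. Its face slopes 28 degrees, rising along +x. Two bays 120 mm apart, each with a felted runner 34 wide standing 16 mm off the face; a headplate lies centred on each, overhanging it 13 mm on both sides, crest end down against a steel lip that rises 4 mm above the runner's top
- peghead (a point): centre of the level top face of the ukulele's mahogany peghead, 130 mm above the bench, fixed. x runs along the neck from the peghead's crest (x = -70) to the nut line (x = +70), z up. The peghead has the headplate's outline but 3 mm smaller all round: 140 long, 54 wide, 15 thick; the riser under it is only 40 wide
- peghead_crest (a point): point on the peghead's top face, on its centre line, 65 mm from its centre towards the crest; axes as peghead
- peghead_neck (a point): point on the peghead's top face, on its centre line, 65 mm from its centre towards the nut; axes as peghead. Past the nut line the neck slopes down 14 degrees into its plywood jig; a hold-down bar with two black knobs, 133 mm above the bench, crosses it 170 mm from the peghead's centre
- weight: the loose iron gluing weight, about 0.8 kg: a dark steel block 92 x 48 x 24 mm on a 3 mm cork sole, with a wooden bar grip above it on two posts. Origin at the centre of its sole's underside; x is its long direction. It stands on the bench
- weight_grip (a point): the centre of the weight's wooden grip, a rounded bar 86 long (along x), 20 wide (along y), 22 high, 66 mm above the sole's underside; 28 mm of free space between the bar's underside and the steel block
- weight_sole (a point): the centre of the underside of the weight's cork sole; x along its length
- maple_headplate (a point): the centre of the pale maple headplate, same shape as the rosewood one, in the other bay of the rack; to be left there
- glue: the upright glue bottle, 165 high, 60 across; origin at the centre of its underside; to be left alone
- clamp_center (a point): the middle of the wooden cam clamp (190 x 100 x 22 mm) lying on the bench; to be left alone
Mind the look-alikes: they are no part of the job. Of the things that look like the weight, the smaller one is meant.

How it is judged:
By the outcome, as a careful person would: the job done as asked, in the order asked, and still so for the second after the job is handed in, with the robot touching nothing.
It also fails if it takes over 72 s, if anything falls off the work surface, if the arm or the gripper's body presses on something with over 40 N, if the wrist force passes 120 N, or if a joint passes its speed limit or range.

### The arm

A 6-joint arm with a two-finger parallel gripper is mounted at the origin on the work surface. World frame = base frame: x ahead of the robot, y to its left, z up, the work surface at z = 0. Lengths are in m, angles in rad, forces in N, time in s.
With the tool pointing down it reaches from about 0.3 to 0.775 m from the base axis. Payload 14.6 kg.
Tool frame: the origin (TCP) lies at the very end of the fingers, on their centre line; the grasp point (between the pads) lies 19 mm behind it; x points along the fingers, y is the direction in which the jaws open and shut, and the axes are right-handed (so a half turn about x gives the same grasp; the last joint's range is limited). The gripper opens to 94 mm and grips with 3 to 60 N. Pads are 16 mm wide; open, the fingers measure 119 mm over their backs; the gripper's body (75 mm by 177 mm) begins 78 mm behind the grasp point.
Start: joints at [1.247, 0.3, 1.521, -0, 1.321, -0.067], TCP at [0.14, 0.532, 0.205] pointing down, gripper open.
Joint ranges: [-3.03, 3.03], [-0.79, 2.21], [0.23, 2.52], [-1.04, 4.18], [0, 3.07], [-2.55, 2.55]. Speed limits (rad/s): [2.22, 2.22, 2.57, 3.14, 3.14, 3.14].

### API

Orientations are given as [roll, pitch, yaw] about the fixed x, y, z axes, in that order (R = Rz(yaw) Ry(pitch) Rx(roll)).
In Python, from station import ctrl, viewer, hand_in gives the robot as it stands. The module is installed in compiled form; this text tells all that it offers.
- The arm moves only by the tool play_rows, never from a script. Its argument "deltas" is a list that holds one entry, the list of rows, each a list of 7 numbers: the shift along the tool's x, y, z in mm, then the turn, a rotation vector about the tool's x, y, z in rad, then the finger opening in mm, from 0 to 94. In form: [[[dx, dy, dz, ax, ay, az, gripper], ...]]. A call has 1 to 10 rows; each row shifts and turns the commanded pose from where the row before left it, along the tool's axes as they then stand; what a row does not reach is not made up. A row lasts 1/10 s, in which the tool goes at most 50 mm and 8.59 degrees, less where a joint would pass 70% of its speed; a pose out of reach is approached as far as the arm can. A call with a gripper value outside its range is refused whole. The fingers move at their own pace and stop on an object; "grip_force" is the grip in N (left out, the last holds). Time passes only in rows, so rows that do not move let the fingers close. It gives the time, the measured TCP pose, the force and the opening at its end, in the units of the state.
- ctrl.get_obs(): the state, without advancing time (a new reading comes with each control period).
- viewer.camera(name): name is "scene" or "top" or "wrist"; returns a dict with "img" (400x640x3 uint8, red, green, blue), "fx", "fy", "cx", "cy" (pixels), "rvec" (rotation vector, rad) and "tvec" (3), from world to camera coordinates, as OpenCV has them. Camera axes: x right, y down, z forward; pixel columns grow to the right and rows downward; lengths in m; the calibration is good to about 2 mm. A picture is of the moment at which its call begins. There is no depth.
- hand_in(): hands the job in, once; it reports no verdict.
The state is a dict: "time_s": time; "qpos": joint angles; "joint_vel": joint speeds; "tau": joint torques, N m; "ee_pos": TCP position; "eef_rot": TCP orientation; "force": force on the tool from outside, world axes, zero at the start; "moment": the same for the moment, N m; "grip_width": finger opening in m.
Only numpy, scipy, OpenCV 4.12 (cv2) and the standard library are available. Lean on these libraries where they do the work, as an engineer would, in place of code of your own. Each camera call takes 0.05 s, during which the arm holds its last target.

## Working session

There is one attempt and no reset: what is moved stays moved. The work goes in short steps, Python scripts to look and compute and a tool call to move; the robot and the scene stay as the last step left them, time stands still between calls to the robot, and variables do not carry over. Pictures are saved under pics/ and viewed, and the job is handed in when it is done.

Besides the shell and the picture viewer there is one more tool, called as name(argument=value, ...), one argument or row to a line, values as JSON. play_rows: Moves the arm, as the interface text tells. Its arguments: {"type":"object","properties":{"deltas":{"type":"array","items":{"type":"array","items":{"type":"array","items":{"type":"number"}}}},"grip_force":{"type":"number"}},"required":["deltas"]}

```bash
mkdir -p pics; ls
cat > h.py <<'E'
import numpy as np, cv2
from station import ctrl, viewer, hand_in
from scipy.spatial.transform import Rotation as R
def snap(n,f):
    c=viewer.camera(n); cv2.imwrite(f'pics/{f}.png',c['img'][:,:,::-1])
    np.savez(f'pics/{f}.npz',**c); return c
def load(f): return dict(np.load(f'pics/{f}.npz'))
def ray(c,u,v):
    M=cv2.Rodrigues(np.array(c['rvec']))[0]; t=np.array(c['tvec']).ravel()
    d=M.T@np.array([(u-c['cx'])/c['fx'],(v-c['cy'])/c['fy'],1.0]); return -M.T@t,d
def onz(c,u,v,z):
    o,d=ray(c,u,v); return o+d*(z-o[2])/d[2]
def proj(c,p):
    return cv2.projectPoints(np.array(p,float).reshape(-1,3),np.array(c['rvec']),np.array(c['tvec']),np.array([[c['fx'],0,c['cx']],[0,c['fy'],c['cy']],[0,0,1.0]]),None)[0].reshape(-1,2)
E
python3 - <<'E'
from h import *
for n in ['scene','top','wrist']:
    c=snap(n,n+'0'); print(n,c['fx'],c['cx'],c['cy'],ray(c,320,200))
print(ctrl.get_obs())
E
```

```text
pics
scene 470.1817585983203 325.23893480398544 199.16638242804396 (array([ 0.99318469, -0.25272899,  1.14425797]), array([-0.45722156,  0.21568387, -0.86287671]))
top 426.2277272929849 321.4090858971371 202.25586966408525 (array([3.03129535e-01, 1.13234992e-03, 1.22012391e+00]), array([ 0.11105013,  0.01207223, -0.99376107]))
wrist 320.81130936501336 321.9522359003642 199.7468457833645 (array([0.06294255, 0.55222134, 0.3835076 ]), array([ 0.25943879, -0.07652363, -0.96274259]))
{'time_s': 0.15, 'qpos': array([ 1.24738509e+00,  3.00336152e-01,  1.52140192e+00,  3.02783380e-05,
        1.32069499e+00, -6.65979333e-02]), 'joint_vel': array([ 0.00204606, -0.0031661 , -0.00067535, -0.00037789, -0.00040387,
        0.00086382]), 'tau': array([-1.56825234e-03, -5.31962049e+01, -3.52813840e+01,  7.06896605e-02,
        2.36345764e-02, -4.29422471e-05]), 'ee_pos': array([0.13963533, 0.53178931, 0.20503615]), 'eef_rot': array([-1.6722801 ,  1.56995541, -1.92910091]), 'force': array([-0.36723308,  0.18374257,  0.00802711]), 'moment': array([-0.00510013,  0.04383326,  0.04134225]), 'grip_width': 0.09417418569207531}
```

View pics/scene0.png

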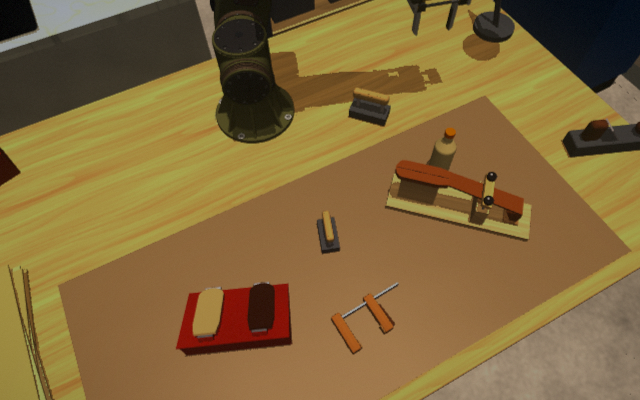

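View pics/top0.png

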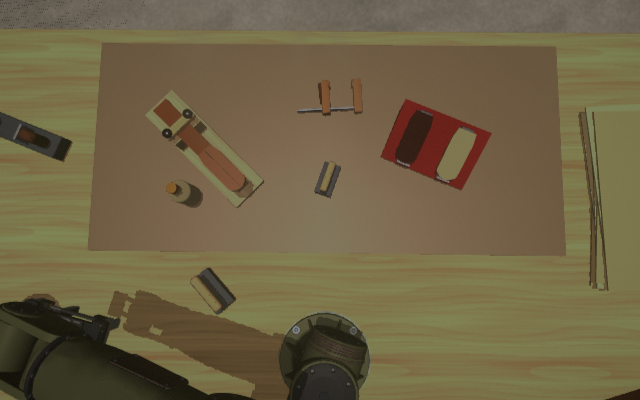

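View pics/wrist0.png

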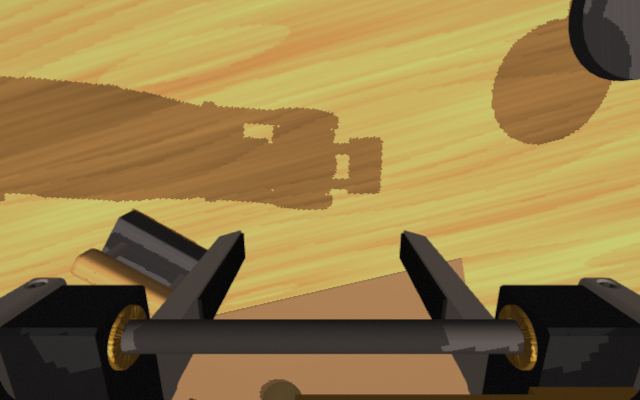

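Top view: the rosewood is at (413,138) and the maple at (457,155). The peghead crest is near (240,187). Two things look like the weight, at (328,179) and (213,290), with a plane at (35,135). I'll enlarge these to compare.

Run:
```python
from h import *
im=cv2.imread('pics/top0.png')
a=cv2.resize(im[85:205,375:505],None,fx=4.5,fy=4.5,interpolation=cv2.INTER_CUBIC); cv2.imwrite('pics/cr.png',a)
a=cv2.resize(im[85:215,140:270],None,fx=4.5,fy=4.5,interpolation=cv2.INTER_CUBIC); cv2.imwrite('pics/cp.png',a)
a=cv2.resize(im[150:320,185:355],None,fx=3.5,fy=3.5,interpolation=cv2.INTER_CUBIC); cv2.imwrite('pics/cw.png',a)
```

```text
(no output)
```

View pics/cr.png

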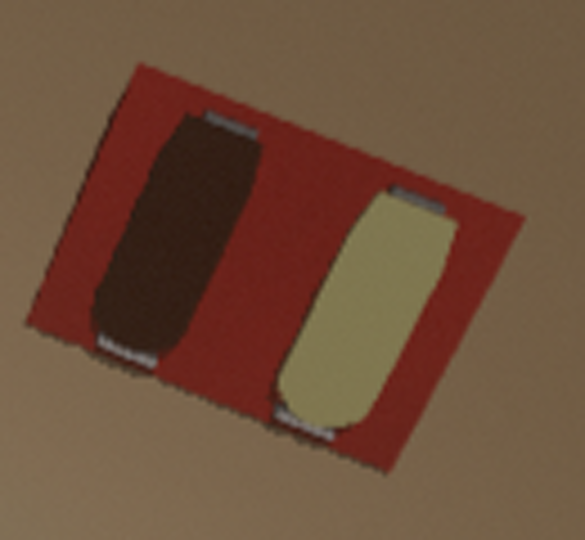

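View pics/cp.png

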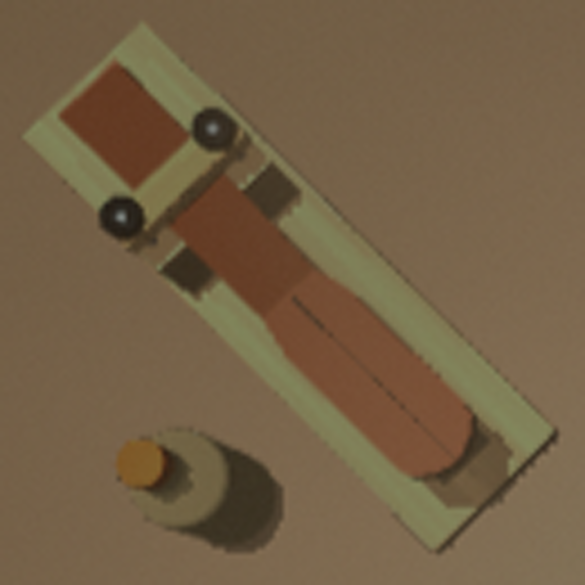

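View pics/cw.png

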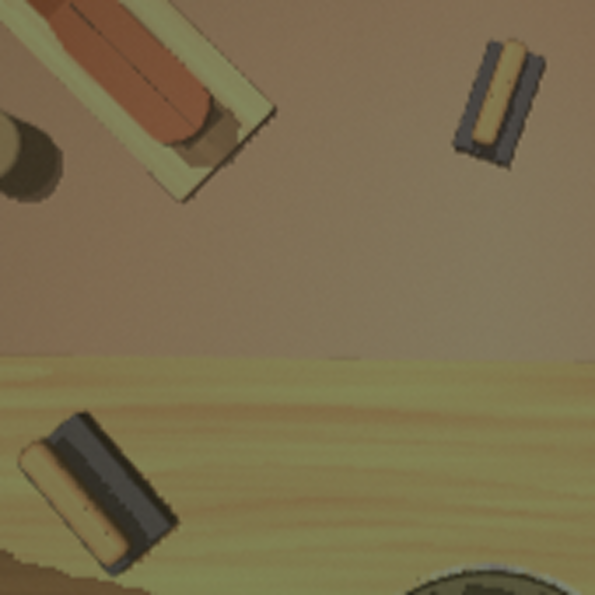

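The smaller lookalike, at (328,179) in the top view on the mat, is the weight meant. The larger one at (213,290) stays put. Next are rough poses from both views.

Run:
```python
from h import *
T=load('top0');S=load('scene0')
def cen(c,box,f):
    u0,u1,v0,v1=box; im=c['img'][v0:v1,u0:u1]; m=f(im.astype(int)).astype(np.uint8)
    n,l,s,ce=cv2.connectedComponentsWithStats(m); k=1+np.argmax(s[1:,4]); 
    cn=max(cv2.findContours((l==k).astype(np.uint8),0,1)[0],key=cv2.contourArea)
    return ce[k]+[u0,v0],s[k,4],cv2.minAreaRect(cn)
def tri(a,b):
    o1,d1=ray(T,*a);o2,d2=ray(S,*b)
    A=np.c_[d1,-d2];x=np.linalg.lstsq(A,o2-o1,rcond=None)[0]
    p,q=o1+d1*x[0],o2+d2*x[1];return (p+q)/2,np.linalg.norm(p-q)
dark=lambda i:(i.sum(2)<110)
a=cen(T,(390,440,100,172),dark);b=cen(S,(240,285,275,335),dark);print(a,b,tri(a[0],b[0]))
mp=lambda i:(i[:,:,1]>90)
a=cen(T,(435,485,120,185),mp);b=cen(S,(190,230,285,345),mp);print(a,b,tri(a[0],b[0]))
red=lambda i:(i[:,:,0]>2*i[:,:,1])&(i[:,:,0]>60)
a=cen(T,(375,500,90,200),red);print('rack',a,[onz(T,*(p+[375,90]),.05) for p in cv2.boxPoints(a[2])])
gr=lambda i:(i[:,:,0]>130)&(i[:,:,2]<90)
for n,c,bx in(('t',T,(308,350,155,205)),('s',S,(310,345,205,255))):
    im=c['img'][bx[2]:bx[3],bx[0]:bx[1]];print(n,im.reshape(-1,3).max(0))
for px in [(445,465),(320,272),(268,325),(472,440),(410,475)]:
    print(onz(T,px[0]/4.5+140,px[1]/4.5+85,.13))
for p in [(486,48),(545,60),(455,150),(510,168)]: print('w',onz(T,p[0]/3.5+185,p[1]/3.5+150,.027))
for p in [(515,45),(482,140)]: print('g',onz(T,p[0]/3.5+185,p[1]/3.5+150,.077))
```

```text
(array([413.71730769, 136.375     ]), np.int32(1040), ((23.26470947265625, 36.94117736816406), (21.737274169921875, 52.27410125732422), 25.34617805480957)) (array([261.09025916, 306.77479893]), np.int32(1119), ((21.2996826171875, 32.50397872924805), (26.67477798461914, 47.92688751220703), 4.5739216804504395)) (array([ 0.61268129, -0.24080976,  0.06412304]), np.float64(0.0030159020716019943))
(array([455.46228926, 154.49689441]), np.int32(1127), ((19.95718002319336, 35.19773483276367), (21.825532913208008, 56.10758972167969), 27.474430084228516)) (array([207.42198309, 307.89392775]), np.int32(1301), ((19.5, 25.0), (50.0, 39.0), 90.0)) (array([ 0.56006717, -0.35209732,  0.07495642]), np.float64(0.0019646421809288695))
rack (array([434.20478234, 142.30472103]), np.int32(3262), ((60.575294494628906, 54.6788215637207), (93.50102233886719, 63.79746627807617), 22.166345596313477)) [array([ 0.55749397, -0.15132486,  0.05      ]), array([ 0.72829342, -0.21998081,  0.05      ]), array([ 0.62827071, -0.46119435,  0.05      ]), array([ 0.46067513, -0.38979228,  0.05      ])]
t [131 122  92]
s [171 143  68]
[0.45313381 0.2243928  0.13      ]
[0.56552787 0.30070582 0.13      ]
[0.53393211 0.32968393 0.13      ]
[0.46779789 0.2093     0.13      ]
[0.4471379  0.24433543 0.13      ]
w [0.54034553 0.005855   0.027     ]
w [ 0.53092268 -0.04210548  0.027     ]
w [0.45659493 0.02997013 0.027     ]
w [ 0.44243873 -0.01449818  0.027     ]
g [ 0.53299224 -0.01688269  0.077     ]
g [0.458167   0.00798846 0.077     ]
```

```bash
cat >> h.py <<'E'
def tool():
    o=ctrl.get_obs(); return np.array(o['ee_pos']),R.from_euler('xyz',o['eef_rot'])
def goal(p,Rt,stride=None):
    "remaining delta: translation in current tool axes (mm), rotvec in tool axes"
    p0,R0=tool(); d=R0.inv().apply(np.array(p)-p0)*1000; r=(R0.inv()*Rt).as_rotvec()
    print('shift mm',d.round(1),'rot',r.round(4),'| dist',np.linalg.norm(d).round(1),'deg',np.degrees(np.linalg.norm(r)).round(1)); return d,r
def Rtool(xdir,ydir):
    x=np.array(xdir,float);x/=np.linalg.norm(x);y=np.array(ydir,float);y-=x*(x@y);y/=np.linalg.norm(y)
    return R.from_matrix(np.c_[x,y,np.cross(x,y)])
E
python3 - <<'E'
from h import *
p,Rt=tool(); print(p,Rt.as_matrix().round(3))
c=load('wrist0'); M=cv2.Rodrigues(c['rvec'])[0]; o,_=ray(c,320,200)
print('cam in tool',Rt.inv().apply(o-p)*1000, '\n',(M@Rt.as_matrix()).round(3), proj(c,p))
psi=np.radians(-22.5);n=np.array([-np.sin(.4887)*np.cos(psi),-np.sin(.4887)*np.sin(psi),np.cos(.4887)])
for s in(1,-1):
  G=Rtool(-n,s*np.array([-np.sin(psi),np.cos(psi),0])); goal(np.array([.613,-.241,.068])+.15*n,G)
E
```

```text
[0.13963533 0.53178931 0.20503615] [[-0.     0.254  0.967]
 [-0.001  0.967 -0.254]
 [-1.    -0.001 -0.   ]]
cam in tool [-1.78464860e+02  1.32111006e-01 -7.93825193e+01] 
 [[ 0.001  1.    -0.001]
 [-0.27   0.001  0.963]
 [ 0.963 -0.001  0.27 ]] [[322.08234057 246.74421756]]
shift mm [   5.1 -617.7  584.4] rot [ 0.1334 -0.488  -0.0324] | dist 850.3 deg 29.0
shift mm [   5.1 -617.7  584.4] rot [-2.9198  0.0483 -0.728 ] | dist 850.3 deg 172.4
```

play_rows(
  deltas=[
    [[-3,-36,34,0,0,0,94],[-3,-36,34,0,0,0,94],[-3,-36,34,0,0,0,94],[-3,-36,34,0,0,0,94],[-3,-36,34,0,0,0,94],[-3,-36,34,0,0,0,94],[-3,-36,34,0,0,0,94],[-3,-36,34,0,0,0,94],[-3,-36,34,0,0,0,94],[-3,-36,34,0,0,0,94]],
  ],
)

```text
time_s: 1.15
ee_pos: [0.3775, 0.0954, 0.2357]
eef_rot: [0.525, 1.57, 0.268]
force: [2.0, 1.1, 0.1]
grip_width: 0.0942
```

```bash
cat > g1.py <<'E'
from h import *
psi=np.radians(-22.5);n=np.array([-np.sin(.4887)*np.cos(psi),-np.sin(.4887)*np.sin(psi),np.cos(.4887)])
G=Rtool(-n,np.array([-np.sin(psi),np.cos(psi),0])); goal(np.array([.613,-.241,.068])+.12*n,G)
print(tool()[0],ctrl.get_obs()['qpos'].round(2))
E
python3 g1.py
```

```text
shift mm [  61.8 -258.   257.3] rot [ 0.1331 -0.4875 -0.0335] | dist 369.6 deg 29.0
[0.37753553 0.09540495 0.23572912] [ 0.15 -0.1   1.89  0.    1.35 -1.16]
```

play_rows(
  deltas=[
    [[6,-28,28,0,0,0,94],[6,-29,28,0,0,0,94],[6,-29,28,0,0,0,94],[6,-29,29,0,0,0,94],[6,-29,29,0,0,0,94],[6,-29,29,0,0,0,94],[6,-29,29,0.03,-0.12,-0.008,94],[6,-29,29,0.03,-0.12,-0.008,94],[6,-10,10,0.03,-0.12,-0.008,94],[0,0,0,0.03,-0.12,-0.008,94]],
  ],
)

```text
time_s: 2.15
ee_pos: [0.547, -0.1998, 0.1874]
eef_rot: [-0.005, 1.086, -0.387]
force: [0.8, 0.1, 0.4]
grip_width: 0.0941
```

```bash
python3 g1.py
```

```text
shift mm [ 21.3 -13.   11.6] rot [ 0.0096 -0.0036 -0.0025] | dist 27.6 deg 0.6
[ 0.54704093 -0.1998185   0.1873907 ] [-0.42  0.14  1.84  0.02  0.68 -1.62]
```

play_rows(
  deltas=[
    [[7,-5,4,0.005,-0.004,-0.002,94],[7,-4,4,0.005,0,0,94],[7,-4,4,0,0,0,94],[0,0,0,0,0,0,94]],
  ],
)

```text
time_s: 2.55
ee_pos: [0.5615, -0.2185, 0.1741]
eef_rot: [0.001, 1.088, -0.389]
force: [0.2, 0.0, -0.2]
grip_width: 0.0939
```

```bash
python3 g1.py; python3 -c "
from h import *
snap('wrist','w1')"
```

```text
shift mm [ 0.  -1.1 -0.2] rot [ 0.0026 -0.0056 -0.0017] | dist 1.1 deg 0.4
[ 0.56151259 -0.21845977  0.17406029] [-0.44  0.2   1.8   0.04  0.66 -1.65]
```

View pics/w1.png

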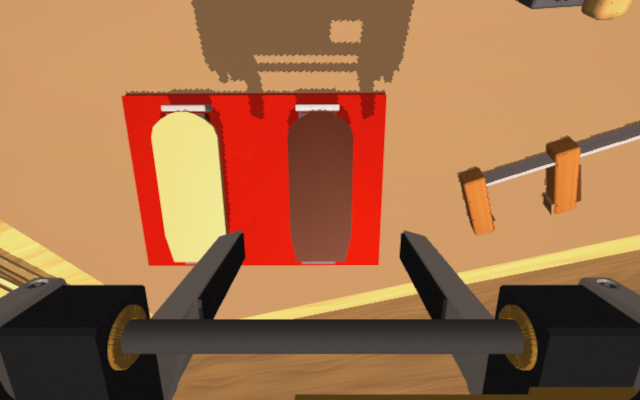

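Wrist view: the rosewood lies between the fingers at u 288–353, v 110–262, crest at the top against its lip. The maple is at u 152–228. I'll fit the rosewood's edges.

Run:
```python
from h import *
c=load('w1'); im=c['img'].astype(int)
for v in (108,112,118,130,180,240,256,260,262,264,266): print(v,[tuple(im[v,u]) for u in (300,320,340)])
m=((im[:,:,0]<140)&(im[:,:,0]>40)&(im[:,:,0]<im[:,:,1]*2.6)&(im[:,:,0]>im[:,:,2]+12)).astype(np.uint8); m[:,:275]=0;m[:,365:]=0;m[:100]=0;m[275:]=0
n,l,s,ce=cv2.connectedComponentsWithStats(m);k=1+np.argmax(s[1:,4]);print(s[k],ce[k]);m=(l==k)
for v in range(106,268,6):
    u=np.nonzero(m[v])[0]; print(v,(u.min(),u.max()) if len(u) else None)
```

```text
108 [(np.int64(241), np.int64(237), np.int64(229)), (np.int64(231), np.int64(220), np.int64(209)), (np.int64(132), np.int64(18), np.int64(12))]
112 [(np.int64(145), np.int64(63), np.int64(57)), (np.int64(98), np.int64(49), np.int64(33)), (np.int64(146), np.int64(20), np.int64(12))]
118 [(np.int64(100), np.int64(55), np.int64(41)), (np.int64(101), np.int64(49), np.int64(34)), (np.int64(108), np.int64(47), np.int64(33))]
130 [(np.int64(102), np.int64(51), np.int64(35)), (np.int64(104), np.int64(53), np.int64(38)), (np.int64(102), np.int64(50), np.int64(35))]
180 [(np.int64(115), np.int64(62), np.int64(45)), (np.int64(116), np.int64(64), np.int64(44)), (np.int64(119), np.int64(66), np.int64(47))]
240 [(np.int64(130), np.int64(76), np.int64(56)), (np.int64(132), np.int64(77), np.int64(54)), (np.int64(135), np.int64(80), np.int64(60))]
256 [(np.int64(134), np.int64(79), np.int64(58)), (np.int64(136), np.int64(80), np.int64(59)), (np.int64(138), np.int64(84), np.int64(62))]
260 [(np.int64(134), np.int64(80), np.int64(59)), (np.int64(138), np.int64(84), np.int64(61)), (np.int64(141), np.int
[... 698 characters left out ...]
int64(288), np.int64(352))
148 (np.int64(288), np.int64(352))
154 (np.int64(288), np.int64(351))
160 (np.int64(289), np.int64(351))
166 (np.int64(289), np.int64(351))
172 (np.int64(289), np.int64(351))
178 (np.int64(289), np.int64(351))
184 (np.int64(289), np.int64(351))
190 (np.int64(290), np.int64(351))
196 (np.int64(290), np.int64(350))
202 (np.int64(290), np.int64(350))
208 (np.int64(290), np.int64(350))
214 (np.int64(290), np.int64(350))
220 (np.int64(291), np.int64(350))
226 (np.int64(291), np.int64(350))
232 (np.int64(291), np.int64(350))
238 (np.int64(292), np.int64(349))
244 (np.int64(293), np.int64(347))
250 (np.int64(295), np.int64(346))
256 (np.int64(296), np.int64(344))
262 None
```

Run:
```python
from h import *
c=load('w1'); p,Rt=tool()
def tr(u,v):
    o,d=ray(c,u,v); return Rt.inv().apply(o-p)*1000,Rt.inv().apply(d)
def at(u,v,X):
    o,d=tr(u,v); return o+d*(X-o[0])/d[0]
for X in (115,117,119,121,123,125,127):
    w=[at(352.5,v,X)[1]-at(288-.5+.5*0,v,X)[1] for v in(140,)]; w2=[at(350.5,214,X)[1]-at(289.5,214,X)[1]]
    print(X,'w',np.round(w+w2,1),'neck z',at(320.5,261.5,X)[2].round(1),'crest',at(318,110.7,X)[2].round(1),'ax',at(320,139,X)[1].round(2),at(320.1,214,X)[1].round(2),'sep',(at(320,214,X)-at(320,139,X))[2].round(1))
```

```text
115 w [58.7 58.7] neck z 67.3 crest -78.6 ax -2.19 -2.14 sep 71.2
117 w [59.1 59.1] neck z 68.3 crest -78.6 ax -2.21 -2.15 sep 71.7
119 w [59.5 59.5] neck z 69.3 crest -78.6 ax -2.22 -2.16 sep 72.2
121 w [59.9 59.9] neck z 70.3 crest -78.6 ax -2.23 -2.18 sep 72.6
123 w [60.3 60.3] neck z 71.3 crest -78.6 ax -2.25 -2.19 sep 73.1
125 w [60.7 60.7] neck z 72.3 crest -78.6 ax -2.26 -2.2 sep 73.6
127 w [61.1 61.1] neck z 73.3 crest -78.6 ax -2.27 -2.22 sep 74.1
```

play_rows(
  deltas=[
    [[10,-2.2,-4.9,0.003,-0.005,0,94],[20,0,0,0,0,0,94],[20,0,0,0,0,0,94],[20,0,0,0,0,0,94],[15,0,0,0,0,0,94],[5,0,0,0,0,0,94],[0,0,0,0,0,0,94]],
  ],
)

```text
time_s: 3.3
ee_pos: [0.5951, -0.234, 0.0926]
eef_rot: [0.004, 1.082, -0.388]
force: [-0.5, -0.7, 0.1]
grip_width: 0.0942
```

```bash
python3 -c "
from h import *
snap('wrist','w2');snap('scene','s2');a=cv2.imread('pics/s2.png')[250:370,160:320];cv2.imwrite('pics/s2c.png',cv2.resize(a,None,fx=4,fy=4));print(tool()[0],tool()[1].as_euler('xyz'))"
```

```text
[ 0.59522    -0.23406905  0.09378196] [ 0.00382982  1.0804868  -0.38868371]
```

View pics/w2.png

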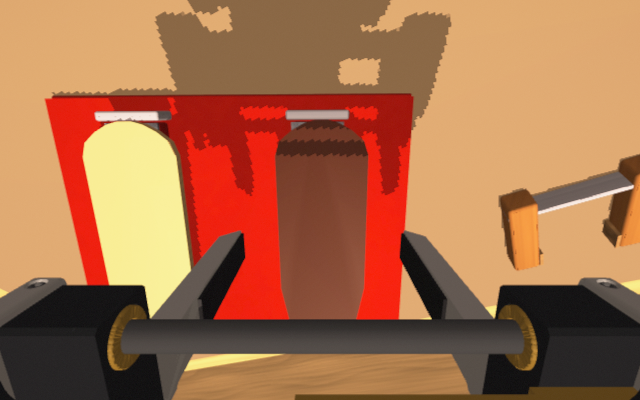

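View pics/s2c.png

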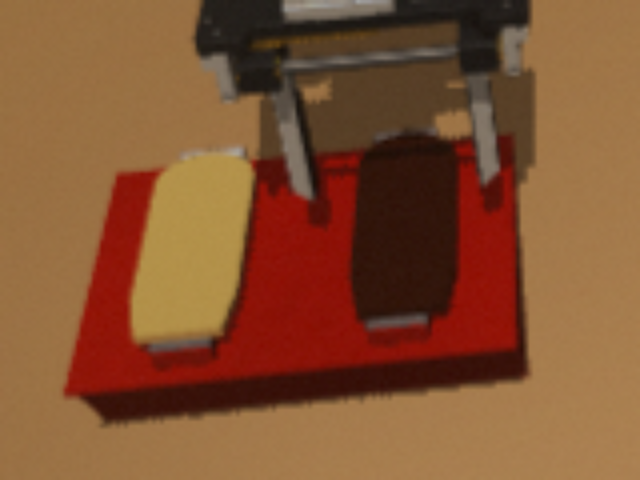

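Run:
```python
from h import *
c=load('w2'); p,Rt=tool(); im=c['img'].astype(int)
def at(u,v,X):
    o,d=ray(c,u,v);o=Rt.inv().apply(o-p)*1000;d=Rt.inv().apply(d); return o+d*(X-o[0])/d[0]
def edges(v):
    r=im[v,:,0].astype(float)-0*im[v,:,1]; g=im[v,:,1]/np.maximum(im[v,:,0],1)
    br=np.nonzero((g>.36)&(np.arange(640)>250)&(np.arange(640)<395))[0]; return br.min()-.5,br.max()+.5
for v in (165,180,200,220,240,260,280,300):
    a,b=edges(v); print(v,a,b,[ (X,(at(b,v,X)-at(a,v,X))[1].round(1)) for X in(24,27,30,33)],((at(b,v,28)+at(a,v,28))/2).round(2))
for v in range(116,132): print(v,im[v,316:324].mean(0).round())
for X in(24,27,30,33): print(X,[at(322,v,X)[2].round(1) for v in(121,124)])
```

```text
165 275.5 367.5 [(24, np.float64(58.4)), (27, np.float64(59.3)), (30, np.float64(60.2)), (33, np.float64(61.0))] [ 28.    -0.35 -45.94]
180 275.5 366.5 [(24, np.float64(58.5)), (27, np.float64(59.4)), (30, np.float64(60.3)), (33, np.float64(61.1))] [ 28.    -0.67 -36.02]
200 276.5 366.5 [(24, np.float64(58.9)), (27, np.float64(59.8)), (30, np.float64(60.6)), (33, np.float64(61.5))] [ 28.    -0.33 -22.4 ]
220 277.5 365.5 [(24, np.float64(58.6)), (27, np.float64(59.5)), (30, np.float64(60.3)), (33, np.float64(61.2))] [28.   -0.32 -8.3 ]
240 278.5 364.5 [(24, np.float64(58.3)), (27, np.float64(59.2)), (30, np.float64(60.0)), (33, np.float64(60.9))] [28.   -0.31  6.31]
260 279.5 364.5 [(24, np.float64(58.7)), (27, np.float64(59.5)), (30, np.float64(60.4)), (33, np.float64(61.3))] [28.    0.06 21.45]
280 280.5 363.5 [(24, np.float64(58.4)), (27, np.float64(59.2)), (30, np.float64(60.1)), (33, np.float64(61.0))] [28.    0.08 37.16]
300 284.5 360.5 [(24, np.float64(54.5)), (27, np.float64(55.3)), (30, np.float64(56.1)), (33, np.float64(56.9))] [28.    0.46 53.47]
116 [193. 170. 161.]
117 [187. 164. 155.]
118 [169. 149. 141.]
119 [122.  87.  81.]
120 [80. 41. 32.]
121 [72. 38. 26.]
122 [72. 37. 26.]
123 [73. 38. 28.]
124 [73. 38. 27.]
125 [73. 37. 26.]
126 [79. 40. 27.]
127 [89. 45. 31.]
128 [103.  52.  36.]
129 [112.  56.  39.]
130 [114.  58.  40.]
131 [114.  58.  39.]
24 [np.float64(-73.7), np.float64(-72.0)]
27 [np.float64(-73.7), np.float64(-71.8)]
30 [np.float64(-73.6), np.float64(-71.7)]
33 [np.float64(-73.5), np.float64(-71.6)]
```

play_rows(
  deltas=[
    [[15,-0.2,-1,-0.008,0,0,94],[15,0,0,0,0,0,94],[10,0,0,0,0,0,94],[3,0,0,0,0,0,94],[0,0,0,0,0,0,94],[0,0,0,0,0,0,94]],
  ],
)

```text
time_s: 4.0
ee_pos: [0.613, -0.2416, 0.0553]
eef_rot: [-0.004, 1.08, -0.389]
force: [0.0, -0.1, 0.1]
grip_width: 0.0938
```

play_rows(
  deltas=[
    [[0,0,0,0,0,0,70],[0,0,0,0,0,0,64],[0,0,0,0,0,0,60],[0,0,0,0,0,0,56],[0,0,0,0,0,0,50],[0,0,0,0,0,0,50],[0,0,0,0,0,0,50],[0,0,0,0,0,0,50]],
  ],
  grip_force=15,
)

```text
time_s: 4.8
ee_pos: [0.6129, -0.2416, 0.0547]
eef_rot: [-0.004, 1.081, -0.389]
force: [-0.9, 0.0, 2.3]
grip_width: 0.0594
```

```bash
python3 -c "
from h import *
snap('wrist','w3');print(tool()[0],tool()[1].as_euler('xyz'))"
```

```text
[ 0.61291655 -0.24162918  0.05472145] [-0.0042142   1.0809565  -0.38886842]
```

View pics/w3.png

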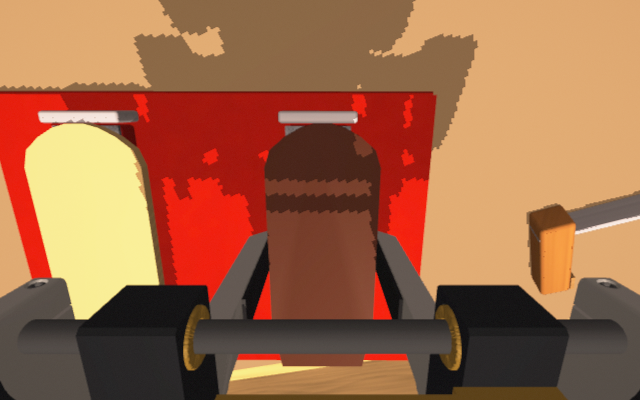

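play_rows(
  deltas=[
    [[0,0,0,0,0,0,50],[-3,0,0,0,0,0,50],[-6,0,0,0,0,0,50],[-10,0,0,0,0,0,50],[-15,0,0,0,0,0,50],[-20,0,0,0,0,0,50],[-25,0,0,0,0,0,50],[-30,0,0,0,0,0,50],[-30,0,0,0,0,0,50],[-20,0,0,0,0,0,50]],
  ],
  grip_force=25,
)

```text
time_s: 5.85
ee_pos: [0.543, -0.2129, 0.1976]
eef_rot: [-0.005, 1.079, -0.389]
force: [0.4, -0.3, -0.6]
grip_width: 0.0596
```

```bash
cat > g2.py <<'E'
from h import *
import sys
PC=np.array([.505,.271,.13]); yaw=np.radians(43.5); H=float(sys.argv[1])
G=Rtool([0,0,-1],[-np.sin(yaw),np.cos(yaw),0]); d,r=goal(PC+[0,0,H],G)
print('world d',((PC+[0,0,H]-tool()[0])*1000).round(1),tool()[0].round(4),ctrl.get_obs()['qpos'].round(2))
E
python3 g2.py .13; python3 -c "
from h import *
snap('wrist','w4')"
```

```text
shift mm [-158.3  434.1 -161.3] rot [-1.1195  0.4355  0.2831] | dist 489.4 deg 70.7
world d [-38.  483.9  62.4] [ 0.543  -0.2129  0.1976] [-0.45  0.13  1.83  0.04  0.7  -1.66]
```

View pics/w4.png

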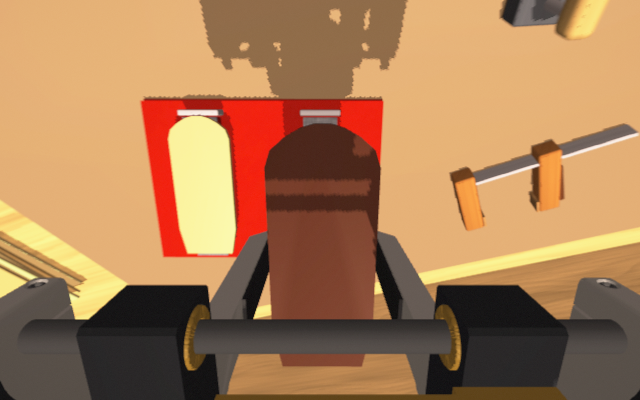

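Run:
```python
from h import *
c=load('w4'); p,Rt=tool(); im=c['img'].astype(int)
def at(u,v,X):
    o,d=ray(c,u,v);o=Rt.inv().apply(o-p)*1000;d=Rt.inv().apply(d); return o+d*(X-o[0])/d[0]
g=im[:,:,1]/np.maximum(im[:,:,0],1)
for v in (150,165,175,190,210,225,232): 
    print(v,''.join('%4d'%x for x in im[v,258:272,0]),'|',''.join('%4d'%x for x in im[v,372:386,0]))
for u in(300,320,340):print(u,im[114:130,u,:].sum(1), im[358:374,u,:].sum(1))
```

```text
150  245 245 244 244 243 244 243 243 243 243 235 178  93  75 |   90  82  96 166 230 243 243 242 239 235 231 231 231 231
165  244 244 244 243 243 243 213 118  75  75  75  75  75  76 |   76  75  75  75  75  75  74 113 201 231 231 231 231 232
175  245 245 246 245 245 245 196  78  77  76  76  76  76  76 |   75  75  75  76  75  74  75  74 181 228 231 231 231 231
190  244 244 244 244 244 244 236 182 120 121 121 120 120 120 |   75  75  74  75  74  75  74 150 217 230 230 230 230 230
210  244 244 244 243 243 244 244 235 170  88  97 100  99  92 |   75  75  75  74  75  74 158 219 230 230 230 230 230 229
225  244 244 244 244 244 245 245 246 229 163 125 124 124 124 |   73  73  74  74  74 128 206 229 230 230 229 229 230 229
232  245 245 232 199 176 149 131 117 100  95 111 124 125 124 |  128 108  82  74  75  88 100 107 126 144 161 195 212 223
300 [428 330 237 206 197 210 203 205 203 205 203 209 207 155 134 136] [242 246 246 247 244 246 245 244 318 358 377 384 381 386 392 388]
320 [529 408 271 293 338 357 360 340 327 218 147 143 142 143 142 145] [248 247 251 244 251 249 249 248 330 384 390 398 407 405 409 412]
340 [391 283 219 280 271 263 246 214 268 263 261 264 180 130 139 138] [252 252 251 254 253 255 260 254 342 404 409 413 414 404 410 413]
```

```bash
cat > mh.py <<'E'
from h import *
import sys
def at(c,p,Rt,u,v,X):
    o,d=ray(c,u,v);o=Rt.inv().apply(o-p)*1000;d=Rt.inv().apply(d); return o+d*(X-o[0])/d[0]
E
python3 - <<'E'
from mh import *
c=load('w4');p,Rt=tool()
for X in(-20,-17,-15,-13,-11,-8):
    a=at(c,p,Rt,264.2,175,X);b=at(c,p,Rt,379.8,175,X);a2=at(c,p,Rt,266.6,225,X);b2=at(c,p,Rt,377.3,225,X)
    print(X,(b-a)[1].round(2),(b2-a2)[1].round(2),((a+b)/2).round(2),((a2+b2)/2).round(2),'crest',at(c,p,Rt,321,122.7,X)[2].round(1),'neck',at(c,p,Rt,321,365.8,X)[2].round(1),at(c,p,Rt,321,365.8,X+6)[2].round(1))
E
```

```text
-20 57.51 57.5 [-2.000e+01 -2.000e-02 -4.972e+01] [-20.    -0.03 -23.33] crest -75.0 neck 65.2 70.8
-17 58.6 58.6 [-1.700e+01 -3.000e-02 -4.913e+01] [-17.    -0.03 -22.24] crest -74.9 neck 68.0 73.6
-15 59.34 59.33 [-1.500e+01 -3.000e-02 -4.874e+01] [-15.    -0.03 -21.52] crest -74.9 neck 69.9 75.4
-13 60.07 60.06 [-1.300e+01 -3.000e-02 -4.835e+01] [-13.    -0.03 -20.79] crest -74.8 neck 71.7 77.3
-11 60.8 60.79 [-1.100e+01 -3.000e-02 -4.796e+01] [-11.    -0.03 -20.06] crest -74.7 neck 73.6 79.2
-8 61.9 61.89 [-8.000e+00 -3.000e-02 -4.737e+01] [ -8.    -0.03 -18.97] crest -74.6 neck 76.4 81.9
```

Held squarely: the plate is centred in y, its face is at tool X = -13, and its ends are at z = -74.8 and +71.7, so its centre is at z = -1.5. Next I move to view the peghead from the side.

```bash
cat >> h.py <<'E'
def rows(p,Rt,N,show=True):
    "constant row repeated N times to reach p,Rt"
    p0,R0=tool(); r=(R0.inv()*Rt).as_rotvec()/N; d=R0.inv().apply(np.array(p)-p0)*1000
    Q=R.from_rotvec(r); S=sum(R.from_rotvec(r*k).as_matrix() for k in range(N)); dd=np.linalg.solve(S,d)
    print('row',dd.round(2),r.round(4),'x',N)
    if show:
        q,A=p0.copy(),R0
        for k in range(N):
            q=q+A.apply(dd)/1000;A=A*Q
            if k%3==2 or k==N-1: print('  ',q.round(3))
def Rdown(yaw): return Rtool([0,0,-1],[-np.sin(yaw),np.cos(yaw),0])
E
python3 - <<'E'
from h import *
rows([.603,.233,.28],Rdown(np.radians(43.5)),14)
E
```

```text
row [-4.63 31.98 11.07] [-0.0799  0.0313  0.0204] x 14
   [ 0.594 -0.128  0.225]
   [ 0.626 -0.033  0.244]
   [0.636 0.068 0.259]
   [0.624 0.169 0.271]
   [0.603 0.233 0.28 ]
```

play_rows(
  deltas=[
    [[-5,20,8,-0.08,0.031,0.02,50],[-5,32,11,-0.08,0.031,0.02,50],[-5,32,11,-0.08,0.031,0.02,50],[-5,32,11,-0.08,0.031,0.02,50],[-5,32,11,-0.08,0.031,0.02,50],[-5,32,11,-0.08,0.031,0.02,50],[-5,32,11,-0.08,0.031,0.02,50],[-5,32,11,-0.08,0.031,0.02,50],[-5,32,11,-0.08,0.031,0.02,50],[-5,32,11,-0.08,0.031,0.02,50]],
  ],
)

```text
time_s: 6.9
ee_pos: [0.6268, 0.0931, 0.2593]
eef_rot: [-0.426, 1.426, 0.016]
force: [-0.5, -0.4, 0.2]
grip_width: 0.0597
```

Run:
```python
from h import *
rows([.603,.233,.28],Rdown(np.radians(43.5)),6)
```

```text
row [-3.57 21.68  9.63] [-0.0528  0.0202  0.0134] x 6
   [0.62  0.164 0.27 ]
   [0.603 0.233 0.28 ]
```

play_rows(
  deltas=[
    [[-4,22,10,-0.053,0.02,0.013,50],[-4,22,10,-0.053,0.02,0.013,50],[-4,22,10,-0.053,0.02,0.013,50],[-4,22,10,-0.053,0.02,0.013,50],[-4,21,9,-0.053,0.02,0.013,50],[-2,20,9,-0.052,0.02,0.013,50],[0,0,0,0,0,0,50],[0,0,0,0,0,0,50]],
  ],
)

```text
time_s: 7.7
ee_pos: [0.6045, 0.2308, 0.2802]
eef_rot: [-1.014, 1.566, -0.259]
force: [0.3, -0.5, -0.5]
grip_width: 0.0597
```

Run:
```python
from h import *
snap('wrist','w5');p,Rt=tool();print(p,Rt.as_matrix().round(4).tolist()); np.savez('pics/w5p',p=p,R=Rt.as_matrix()); goal(p,Rdown(np.radians(43.5)))
```

```text
[0.60459013 0.23032331 0.28035019] [[0.0044, -0.685, 0.7285], [-0.0011, 0.7285, 0.685], [-1.0, -0.0038, 0.0025]]
shift mm [0. 0. 0.] rot [-0.0046  0.0025  0.0038] | dist 0.0 deg 0.4
```

View pics/w5.png

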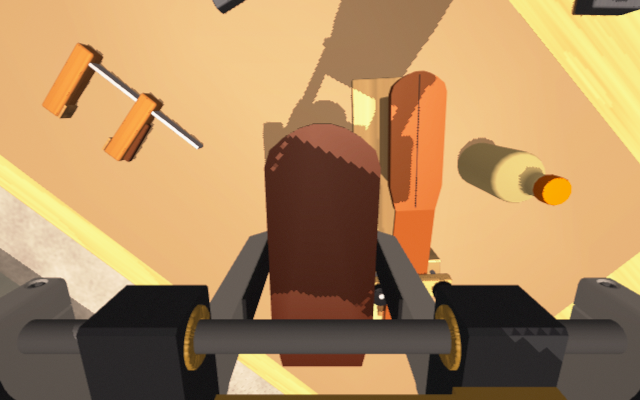

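Run:
```python
from h import *
im=load('w5')['img']
a=im[60:230,375:470,::-1]; cv2.imwrite('pics/w5c.png',cv2.resize(a,None,fx=3.5,fy=3.5,interpolation=0))
for v in (90,110,130,150,170,190,200): print(v,[ (u,tuple(int(x) for x in im[v,u])) for u in list(range(386,394))],'|',[(u,tuple(int(x) for x in im[v,u])) for u in range(440,449)])
print([ (v,tuple(int(x) for x in im[v,418])) for v in range(66,76)])
print([ (v,tuple(int(x) for x in im[v,425])) for v in range(202,218)])
```

```text
90 [(386, (215, 161, 100)), (387, (216, 162, 101)), (388, (215, 162, 99)), (389, (172, 126, 76)), (390, (97, 61, 33)), (391, (71, 35, 19)), (392, (129, 69, 37)), (393, (165, 91, 50))] | [(440, (244, 141, 73)), (441, (244, 141, 73)), (442, (244, 141, 73)), (443, (244, 140, 73)), (444, (244, 140, 73)), (445, (244, 140, 72)), (446, (243, 160, 96)), (447, (242, 188, 125)), (448, (242, 198, 136))]
110 [(386, (103, 77, 47)), (387, (100, 73, 45)), (388, (82, 55, 32)), (389, (66, 32, 12)), (390, (101, 52, 27)), (391, (226, 127, 70)), (392, (250, 159, 90)), (393, (249, 157, 87))] | [(440, (244, 139, 71)), (441, (243, 139, 72)), (442, (243, 138, 71)), (443, (243, 138, 71)), (444, (242, 139, 70)), (445, (243, 153, 87)), (446, (243, 186, 123)), (447, (243, 201, 140)), (448, (243, 200, 139))]
130 [(386, (106, 81, 51)), (387, (98, 71, 45)), (388, (81, 51, 30)), (389, (67, 34, 14)), (390, (95, 50, 24)), (391, (143, 76, 39)), (392, (166, 89, 46)), (393, (165, 88, 47))] | [(440, (242, 138, 69)), (441, (242, 138, 69)), (442, (242, 138, 70)), (443, (242, 136, 67)), (444, (243, 156, 92)), (445, (244, 18
[... 1572 characters left out ...]
, 200, 138)), (445, (244, 201, 139)), (446, (243, 200, 138)), (447, (243, 201, 139)), (448, (243, 199, 137))]
[(66, (242, 197, 137)), (67, (242, 198, 136)), (68, (242, 200, 137)), (69, (242, 200, 138)), (70, (236, 186, 127)), (71, (189, 120, 75)), (72, (167, 90, 51)), (73, (167, 90, 50)), (74, (160, 87, 48)), (75, (154, 84, 45))]
[(202, (239, 131, 63)), (203, (239, 130, 63)), (204, (240, 132, 64)), (205, (239, 131, 62)), (206, (239, 131, 62)), (207, (240, 131, 62)), (208, (239, 130, 61)), (209, (237, 126, 58)), (210, (229, 116, 51)), (211, (225, 111, 45)), (212, (226, 111, 47)), (213, (226, 110, 45)), (214, (225, 111, 46)), (215, (225, 110, 45)), (216, (226, 112, 46)), (217, (226, 111, 46))]
```

View pics/w5c.png

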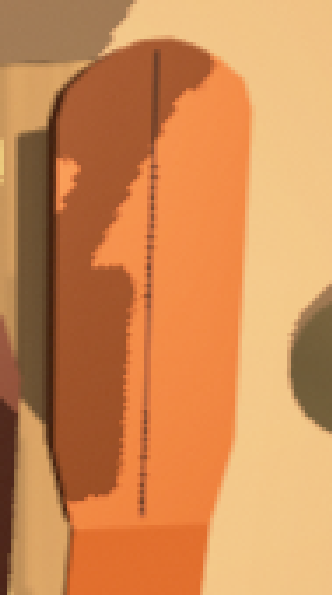

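Run:
```python
from h import *
c=load('w5'); im=c['img'].astype(float)
z=.13; W=lambda u,v:onz(c,u,v,z)
Rr=[(110,445.7),(130,444.6),(150,443.5),(170,442.5)];L=[(110,390.4),(130,390.35),(150,390.1),(170,389.9)]
for (v,b),(_,a) in zip(Rr,L): print(v,W(a,v)[:2].round(4),W(b,v)[:2].round(4),'w',np.linalg.norm(W(a,v)-W(b,v))*1000)
# centre line from dark line minima
pts=[]
for v in range(80,204,4):
    row=im[v-1:v+2,405:430].sum(2).mean(0); row=row-cv2.GaussianBlur(row.reshape(1,-1),(0,0),3).ravel(); k=3+row[3:-3].argmin(); 
    x=row[k-1:k+2]; u=405+k+.5*(x[0]-x[2])/(x[0]-2*x[1]+x[2]); pts.append((u,v))
pts=np.array(pts);f=np.polyfit(pts[:,1],pts[:,0],1);r=pts[:,0]-np.polyval(f,pts[:,1]);k=abs(r)<1.5;f=np.polyfit(pts[k,1],pts[k,0],1);print(f,(pts[:,0]-np.polyval(f,pts[:,1])).round(1))
lm=[( (a+b)/2,v) for (v,b),(_,a) in zip(Rr,L)];print(lm,[np.polyval(f,v) for _,v in lm])
g=np.polyfit([x[1] for x in lm],[x[0] for x in lm],1)
for F in(f,g):
  A,B=W(np.polyval(F,70.7),70.7),W(np.polyval(F,209.6),209.6); d=B-A
  print('crest',A.round(4),'nut',B.round(4),'len',np.linalg.norm(d)*1000,'yaw',np.degrees(np.arctan2(d[1],d[0])),'mid',((A+B)/2).round(4))
```

```text
110 [0.5009 0.2259] [0.4635 0.2655] w 54.41390146982533
130 [0.5142 0.24  ] [0.4769 0.2794] w 54.262276113133495
150 [0.5281 0.2543] [0.4908 0.2938] w 54.30910970831525
170 [0.5424 0.2692] [0.505  0.3087] w 54.40915755165632
[-3.18979262e-02  4.21596002e+02] [ 0.   0.   0.1  0.1  0.2 -0.4 -0.3  0.1  0.1  0.1  0.2  0.2 -0.1 -0.2
 -0.2 -0.1 -0.1  0.   0.1 -6.9 -6.8 -0.   0.   0.   0.   0.1  0.2  0.2
 -0.2 -0.1 -0.1]
[(418.04999999999995, 110), (417.475, 130), (416.8, 150), (416.2, 170)] [np.float64(418.08723032769063), np.float64(417.4492718033429), np.float64(416.8113132789952), np.float64(416.1733547546475)]
crest [0.4571 0.2197 0.13  ] nut [0.5536 0.3199 0.13  ] len 139.11275341946984 yaw 46.0665505722094 mid [0.5053 0.2698 0.13  ]
crest [0.4571 0.2197 0.13  ] nut [0.5535 0.3199 0.13  ] len 139.11795964107003 yaw 46.1113014016978 mid [0.5053 0.2698 0.13  ]
```

Peghead at u 390–446, v 70–210 in the wrist view, giving centre (.5053, .2698) and yaw 46.1°. Its measured size of 54.3 × 139.1 mm agrees with nominal. Moving over it.

```bash
cat > g3.py <<'E'
from h import *
import sys
H=float(sys.argv[1]); y=np.radians(46.1)
P=np.array([.5053,.2698,.123+H])+.0015*np.array([np.cos(y),np.sin(y),0])
rows(P,Rdown(y),int(sys.argv[2]),False); goal(P,Rdown(y)); print(tool()[0].round(4),ctrl.get_obs()['force'])
E
python3 g3.py .05 10
```

```text
row [10.71  9.8  -4.18] [-0.005   0.0002  0.0004] x 10
shift mm [106.9  97.3 -44.1] rot [-0.0499  0.0024  0.0039] | dist 151.1 deg 2.9
[0.6046 0.2303 0.2804] [ 0.71731839  0.37800637 -0.67214416]
```

play_rows(
  deltas=[
    [[0,12,-6,-0.01,0,0,50],[0,17,-8,-0.01,0,0,50],[0,18,-8,-0.01,0,0.002,50],[5,18,-8,-0.01,0.001,0.002,50],[12,18,-8,-0.01,0.001,0,50],[20,14,-6,0,0,0,50],[20,0,0,0,0,0,50],[20,0,0,0,0,0,50],[20,0,0,0,0,0,50],[10,0,0,0,0,0,50]],
  ],
)

```text
time_s: 8.75
ee_pos: [0.5047, 0.2677, 0.1718]
eef_rot: [2.5, 1.569, -2.979]
force: [0.2, -0.5, 0.2]
grip_width: 0.0598
```

```bash
python3 g3.py .006 6
```

```text
row [7.14 0.16 0.57] [-0.0001 -0.0002 -0.0001] x 6
shift mm [42.8  0.9  3.5] rot [-0.0005 -0.0011 -0.0008] | dist 43.0 deg 0.1
[0.5047 0.2677 0.1718] [ 0.20441815 -0.53514133  0.20833941]
```

play_rows(
  deltas=[
    [[8,0.9,3.5,0,-0.001,-0.001,50],[12,0,0,0,0,0,50],[12,0,0,0,0,0,50],[7,0,0,0,0,0,50],[3,0,0,0,0,0,50],[0,0,0,0,0,0,50],[0,0,0,0,0,0,50]],
  ],
)

```text
time_s: 9.45
ee_pos: [0.5069, 0.2721, 0.1319]
eef_rot: [-0.436, 1.569, 0.37]
force: [-0.5, 0.4, -1.2]
grip_width: 0.0597
```

```bash
python3 g3.py 0 6
python3 - <<'E'
from h import *
for n in('scene','wrist'): snap(n,n+'6')
a=cv2.imread('pics/scene6.png')[140:250,370:540];b=cv2.imread('pics/wrist6.png')
cv2.imwrite('pics/c6.png',cv2.resize(a,None,fx=4,fy=4,interpolation=2))
E
```

```text
row [ 1.48 -0.07 -0.22] [0.0002 0.0003 0.0002] x 6
shift mm [ 8.9 -0.4 -1.3] rot [0.0013 0.002  0.0009] | dist 9.0 deg 0.1
[0.5069 0.2721 0.1319] [-0.46542554  0.36303798 -1.20238546]
```

View pics/c6.png

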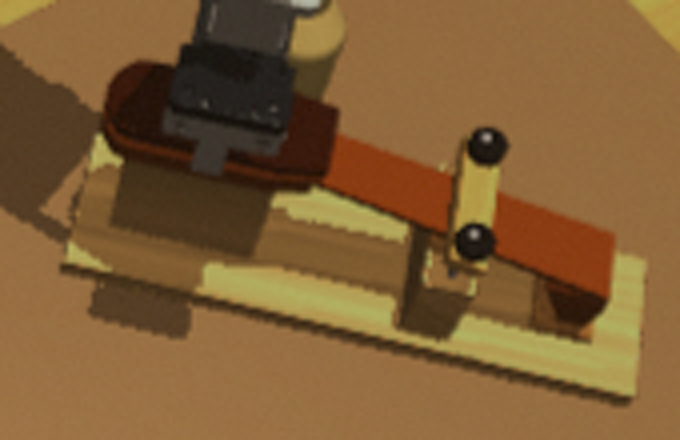

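View pics/wrist6.png

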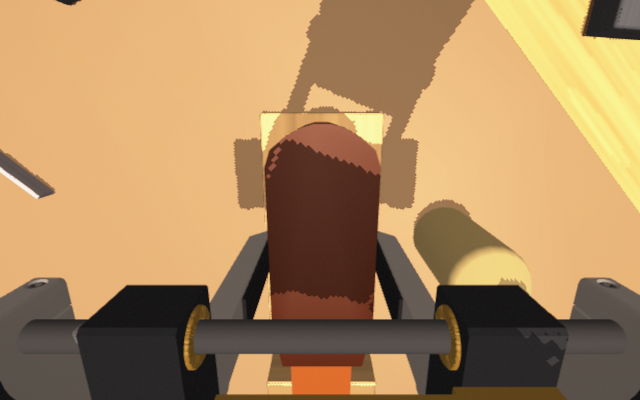

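play_rows(
  deltas=[
    [[1,-0.4,-1.3,0.001,0.002,0.001,50],[2,0,0,0,0,0,50],[2,0,0,0,0,0,50],[1,0,0,0,0,0,50],[0,0,0,0,0,0,50],[0,0,0,0,0,0,50]],
  ],
)

```text
time_s: 10.15
ee_pos: [0.5061, 0.2709, 0.1254]
eef_rot: [2.632, 1.57, -2.846]
force: [0.0, 0.3, 0.1]
grip_width: 0.0596
```

```bash
python3 g3.py 0 6
```

```text
row [ 0.41 -0.02  0.03] [ 0.0001 -0.0001 -0.0001] x 6
shift mm [ 2.4 -0.1  0.2] rot [ 0.0003 -0.0006 -0.0003] | dist 2.4 deg 0.0
[0.5061 0.2709 0.1254] [0.04280792 0.30428522 0.06819012]
```

play_rows(
  deltas=[
    [[0.7,0,0.2,0,0,0,50],[0.7,0,0,0,0,0,50],[0,0,0,0,0,0,50]],
  ],
)

```text
time_s: 10.45
ee_pos: [0.5062, 0.271, 0.1239]
eef_rot: [2.652, 1.57, -2.826]
force: [0.4, -0.4, -1.0]
grip_width: 0.0594
```

play_rows(
  deltas=[
    [[0.5,0,0,0,0,0,50],[0.5,0,0,0,0,0,50],[0,0,0,0,0,0,50]],
  ],
)

```text
time_s: 10.75
ee_pos: [0.5062, 0.2709, 0.123]
eef_rot: [2.649, 1.57, -2.829]
force: [-0.8, 0.6, -0.0]
grip_width: 0.0595
```

```bash
python3 g3.py 0 6
```

```text
row [-0.01 -0.02  0.  ] [ 0.     -0.0001 -0.0001] x 6
shift mm [-0.  -0.1  0. ] rot [ 0.0003 -0.0006 -0.0003] | dist 0.1 deg 0.0
[0.5062 0.2709 0.123 ] [-0.77670715  0.57633899 -0.03256484]
```

No contact yet, so I continue down in small steps.

play_rows(
  deltas=[
    [[0.5,0,0,0,0,0,50],[0.5,0,0,0,0,0,50],[0,0,0,0,0,0,50]],
  ],
)

```text
time_s: 11.05
ee_pos: [0.5062, 0.271, 0.122]
eef_rot: [2.655, 1.57, -2.823]
force: [-0.3, -0.0, -0.9]
grip_width: 0.0597
```

play_rows(
  deltas=[
    [[0.5,0,0,0,0,0,50],[0.3,0,0,0,0,0,50],[0,0,0,0,0,0,50]],
  ],
)

```text
time_s: 11.35
ee_pos: [0.5062, 0.271, 0.1212]
eef_rot: [2.679, 1.57, -2.799]
force: [-0.3, 1.4, -0.4]
grip_width: 0.0592
```

play_rows(
  deltas=[
    [[0.4,0,0,0,0,0,50],[0.4,0,0,0,0,0,50],[0,0,0,0,0,0,50]],
  ],
)

```text
time_s: 11.65
ee_pos: [0.5063, 0.271, 0.1204]
eef_rot: [2.625, 1.57, -2.854]
force: [-0.7, -0.6, -0.7]
grip_width: 0.0596
```

play_rows(
  deltas=[
    [[0.4,0,0,0,0,0,50],[0.4,0,0,0,0,0,50],[0,0,0,0,0,0,50]],
  ],
)

```text
time_s: 11.95
ee_pos: [0.5063, 0.271, 0.12]
eef_rot: [2.647, 1.57, -2.832]
force: [-2.2, -1.1, 3.4]
grip_width: 0.0592
```

play_rows(
  deltas=[
    [[0,0,0,0,0,0,60],[0,0,0,0,0,0,62],[0,0,0,0,0,0,64],[0,0,0,0,0,0,67],[0,0,0,0,0,0,72],[0,0,0,0,0,0,76],[0,0,0,0,0,0,76]],
  ],
)

```text
time_s: 12.65
ee_pos: [0.5063, 0.271, 0.1196]
eef_rot: [2.59, 1.57, -2.888]
force: [0.1, -0.6, -0.0]
grip_width: 0.0758
```

play_rows(
  deltas=[
    [[-3,0,0,0,0,0,76],[-8,0,0,0,0,0,76],[-15,0,0,0,0,0,76],[-25,0,0,0,0,0,76],[-30,0,0,0,0,0,76],[-30,0,0,0,0,0,76],[-30,-10,5,0,0,0,94],[-19,-20,10,0,0,0,94],[0,-25,10,0,0,0,94],[0,-20,10,0,0,0,94]],
  ],
)

```text
time_s: 13.65
ee_pos: [0.5857, 0.2437, 0.2812]
eef_rot: [-0.482, 1.569, 0.323]
force: [0.2, 0.3, -0.1]
grip_width: 0.0942
```

Run:
```python
from h import *
rows([.6046,.2303,.2804],Rdown(np.radians(43.7)),4)
```

```text
row [ 0.19 -5.72  0.95] [0.0105 0.0003 0.0001] x 4
   [0.6   0.234 0.281]
   [0.605 0.23  0.28 ]
```

play_rows(
  deltas=[
    [[0,-6,1,0.014,0,0,94],[0,-6,1,0.014,0,0,94],[0,-6,1,0.014,0,0,94],[0,-5,1,0,0,0,94],[0,0,0,0,0,0,94],[0,0,0,0,0,0,94]],
  ],
)

```text
time_s: 14.25
ee_pos: [0.6036, 0.231, 0.2797]
eef_rot: [2.581, 1.57, -2.939]
force: [-0.6, -0.5, -0.1]
grip_width: 0.094
```

Run:
```python
from h import *
c=snap('wrist','w7');print(*tool()[0]); im=c['img']
a=im[60:230,375:470,::-1]; cv2.imwrite('pics/w7c.png',cv2.resize(a,None,fx=3.5,fy=3.5,interpolation=0))
for v in (100,110,130,150,170,190): print(v,[ (u,tuple(int(x) for x in im[v,u])) for u in list(range(384,394))],'|',[(u,tuple(int(x) for x in im[v,u])) for u in range(443,454)])
for u in(410,418,425):
  print([ (v,tuple(int(x) for x in im[v,u])) for v in range(62,72)])
  print([ (v,tuple(int(x) for x in im[v,u])) for v in range(206,220)])
```

```text
0.6035226951731003 0.23103470568829473 0.27970680230970885
100 [(384, (87, 65, 41)), (385, (85, 64, 39)), (386, (85, 63, 37)), (387, (67, 47, 29)), (388, (41, 22, 13)), (389, (59, 31, 23)), (390, (70, 38, 27)), (391, (72, 39, 28)), (392, (73, 41, 31)), (393, (72, 39, 30))] | [(443, (107, 56, 38)), (444, (107, 54, 35)), (445, (107, 54, 37)), (446, (105, 54, 36)), (447, (106, 54, 38)), (448, (106, 56, 37)), (449, (106, 53, 34)), (450, (105, 53, 36)), (451, (158, 108, 73)), (452, (206, 153, 104)), (453, (218, 164, 113))]
110 [(384, (87, 65, 39)), (385, (86, 64, 39)), (386, (84, 62, 37)), (387, (64, 45, 26)), (388, (44, 22, 11)), (389, (101, 56, 41)), (390, (126, 72, 53)), (391, (125, 71, 52)), (392, (125, 71, 52)), (393, (125, 71, 52))] | [(443, (107, 54, 38)), (444, (105, 53, 37)), (445, (105, 54, 36)), (446, (105, 53, 36)), (447, (105, 54, 35)), (448, (105, 54, 35)), (449, (105, 51, 35)), (450, (135, 83, 56)), (451, (193, 141, 96)), (452, (218, 165, 111)), (453, (218, 165, 113))]
130 [(384, (86, 65, 40)), (385, (86, 64, 39)), (386, (82, 59, 37)), (387, (57, 38, 22)), (388, (47, 23, 15
[... 2682 characters left out ...]
 (212, (101, 48, 30)), (213, (100, 48, 30)), (214, (99, 47, 31)), (215, (99, 49, 32)), (216, (100, 48, 32)), (217, (135, 65, 32)), (218, (182, 87, 37)), (219, (191, 91, 36))]
[(62, (216, 163, 112)), (63, (216, 164, 112)), (64, (215, 163, 113)), (65, (216, 164, 113)), (66, (216, 163, 112)), (67, (216, 165, 114)), (68, (217, 164, 113)), (69, (216, 164, 113)), (70, (143, 103, 71)), (71, (79, 47, 32))]
[(206, (100, 48, 29)), (207, (99, 47, 29)), (208, (99, 48, 30)), (209, (98, 47, 30)), (210, (98, 46, 29)), (211, (98, 47, 30)), (212, (98, 48, 30)), (213, (97, 46, 28)), (214, (99, 47, 30)), (215, (98, 46, 30)), (216, (98, 45, 28)), (217, (154, 73, 32)), (218, (185, 88, 35)), (219, (192, 91, 36))]
```

View pics/w7.png

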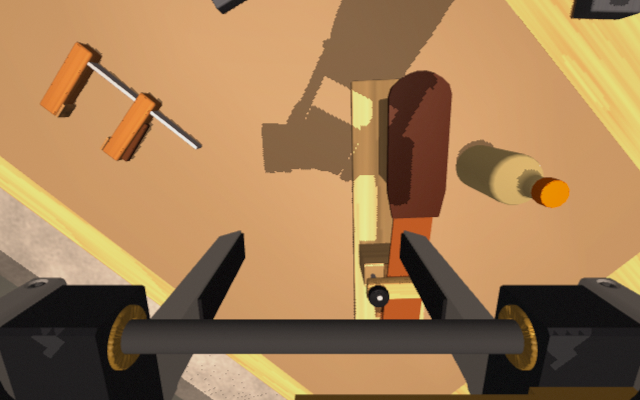

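View pics/w7c.png

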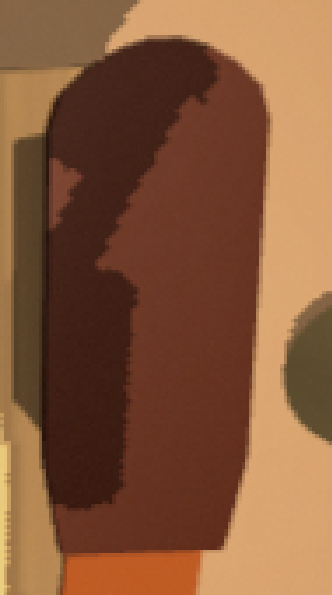

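Run:
```python
from h import *
def ana(c,z,L,Rr,vc,vn,uc,un):
    W=lambda u,v:onz(c,u,v,z)
    vs=np.array([110,130,150,170.]);m=(np.array(L)+Rr)/2;f=np.polyfit(vs,m,1)
    w=[np.linalg.norm(W(a,v)-W(b,v))*1000 for a,b,v in zip(L,Rr,vs)]
    a,b=W(np.polyval(f,110),110),W(np.polyval(f,170),170);t=(b-a)/np.linalg.norm(b-a)
    A=(W(uc,vc)-a)@t;B=(W(un,vn)-a)@t
    mid=a+t*(A+B)/2
    print('w',np.round(w,2),'len',(B-A)*1000,'yaw',np.degrees(np.arctan2(t[1],t[0])),'mid',mid.round(4)); return mid,t
c5,c7=load('w5'),load('w7')
m5,t5=ana(c5,.13,[390.4,390.35,390.1,389.9],[445.6,444.5,443.5,442.4],70.6,209.6,418,425)
m7,t7=ana(c7,.136,[388.4,388.2,387.7,387.4],[450.4,449.1,447.9,446.7],70.1,216.9,418,425)
d=(m7-m5)*1000;d[2]=0;n=np.array([-t5[1],t5[0],0]);print('along',d@t5,'across',d@n)
# crest and nut separately
for (c,z,u,v,cc) in((c5,.13,418,70.6,'crest'),(c7,.136,418,70.1,'crest'),(c5,.13,425,209.6,'nut'),(c7,.136,425,216.9,'nut')): print(cc,(onz(c,u,v,z)-m5)@t5*1000)
```

```text
w [54.32 54.16 54.31 54.31] len 139.7797854392992 yaw 46.12395301128086 mid [0.5055 0.2699 0.13  ]
w [59.98 59.88 60.18 60.28] len 145.65048924035764 yaw 46.07683951851154 mid [0.5061 0.2712 0.136 ]
along 1.38253545803458 across 0.4113170170125349
crest -69.88989271964958
crest -71.44498408215536
nut 69.88989271964961
nut 74.21628958379554
```

Run:
```python
from h import *
o=ctrl.get_obs()
for i in range(3):
    c=viewer.camera('wrist'); p,Rt=tool()
    M=cv2.Rodrigues(c['rvec'])[0]; oo,_=ray(c,320,200)
    print(Rt.inv().apply(oo-p)*1000,R.from_matrix(M@Rt.as_matrix()).as_rotvec(),Rt.as_matrix()[:,0])
z=np.load('pics/w5p.npz');c=load('w5');Rt=R.from_matrix(z['R']);oo,_=ray(c,320,200);print('w5',Rt.inv().apply(oo-z['p'])*1000,R.from_matrix(cv2.Rodrigues(c['rvec'])[0]@z['R']).as_rotvec())
# fixed features check: compare bottle cap & clamp etc between w5 and w7
c5,c7=load('w5'),load('w7')
g=lambda c:cv2.cvtColor(c['img'],cv2.COLOR_RGB2GRAY)
pts=cv2.goodFeaturesToTrack(g(c5),60,.05,8)
q,st,e=cv2.calcOpticalFlowPyrLK(g(c5),g(c7),pts,None,winSize=(15,15))
pts=pts[:,0];q=q[:,0]
for a,b,s in zip(pts,q,st.ravel()):
    if s and np.linalg.norm(a-b)<6 and (a[1]<230) :
        A,B=onz(c5,*a,0),onz(c7,*b,0); print(a.round(0),(b-a).round(2),'world diff mm',((B-A)*1000)[:2].round(2))
```

```text
[-178.53783982    0.75128128  -78.89056942] [-1.00631529 -1.00652757 -1.32500581] [-4.36255790e-04 -7.19241309e-05 -9.99999902e-01]
[-178.55236565    0.75632399  -78.88406092] [-1.0062284  -1.00651001 -1.32498481] [-4.71952181e-04 -1.13961529e-04 -9.99999882e-01]
[-178.57718312    0.79681042  -78.87576936] [-1.00614539 -1.00643223 -1.32492976] [-5.77732142e-04 -1.36972405e-04 -9.99999824e-01]
w5 [-178.43848152    1.13215412  -78.59076984] [-1.00568811 -1.00703201 -1.32446014]
[573.  13.] [-2.32  3.96] world diff mm [ 0.75 -0.29]
[ 61. 117.] [-2.86 -0.3 ] world diff mm [ 1.51 -0.15]
[150. 115.] [-1.43 -0.34] world diff mm [-0.04  0.03]
[94. 71.] [-1.05 -0.57] world diff mm [-0.05  0.65]
[90. 61.] [-1.84 -1.04] world diff mm [ 0.29 -0.43]
[ 65. 106.] [-2.48 -0.97] world diff mm [ 0.49 -0.37]
[137.  97.] [-1.5  -0.51] world diff mm [ 0.06 -0.13]
[120. 159.] [-2.99  0.45] world diff mm [ 2.01 -0.27]
[219.   8.] [-0.65  0.51] world diff mm [ 0.56 -0.09]
[350. 122.] [-0.86 -0.03] world diff mm [-1.36 -1.07]
[243.   1.] [ 1.79 -0.22] world diff mm [-2.33  1.34]
[161. 110.] [-1.05  0.03] world diff mm [0.01 0.53]
[351.  88.] [-0.38  3.33] world diff mm [1.45 2.25]
[ 70. 117.] [-1.98 -0.37] world diff mm [0.57 0.55]
[325.  75.] [-0.25  3.19] world diff mm [1.49 2.23]
[284. 126.] [-1.79 -3.1 ] world diff mm [-3.15 -4.22]
[102.  57.] [-0.45 -1.1 ] world diff mm [-1.02  0.66]
[ 77. 106.] [-1.01 -1.16] world diff mm [-1.13  0.77]
[130. 160.] [-1.81  0.3 ] world diff mm [0.63 0.71]
```

The stationary features agree between w5 and w7. The plate sits about 1.4 mm too far towards the nut and about 0.4 mm off sideways, so I'll regrasp and correct it.

Run:
```python
from h import *
rows([.5063,.271,.17],Rdown(np.radians(46.1)),10)
goal([.5063,.271,.17],Rdown(np.radians(46.1)))
```

```text
row [10.97  9.69 -4.08] [-0.0041 -0.0001 -0.    ] x 10
   [0.575 0.243 0.247]
   [0.545 0.255 0.214]
   [0.516 0.267 0.181]
   [0.506 0.271 0.17 ]
shift mm [109.7  96.1 -42.6] rot [-0.0414 -0.0005 -0.0003] | dist 152.0 deg 2.4
```

play_rows(
  deltas=[
    [[0,12,-5,-0.01,0,0,76],[0,17,-8,-0.01,0,0,76],[0,18,-8,-0.01,0,0,76],[5,18,-8,-0.011,0,0,76],[12,18,-8,0,0,0,76],[20,14,-5,0,0,0,76],[20,0,0,0,0,0,76],[20,0,0,0,0,0,76],[20,0,0,0,0,0,76],[10,0,0,0,0,0,76]],
  ],
)

```text
time_s: 15.45
ee_pos: [0.5047, 0.2694, 0.1711]
eef_rot: [2.731, 1.568, -2.748]
force: [-0.2, -0.1, 0.3]
grip_width: 0.0764
```

Run:
```python
from h import *
goal([.5063,.271,.1205],Rdown(np.radians(46.1)))
```

```text
shift mm [50.6 -0.1  2.4] rot [-0.0004 -0.0023 -0.001 ] | dist 50.7 deg 0.1
```

play_rows(
  deltas=[
    [[8,0,1.2,0,-0.002,-0.001,76],[14,0,0.6,0,0,0,76],[14,0,0,0,0,0,76],[9,0,0,0,0,0,76],[4,0,0,0,0,0,76],[1,0,0,0,0,0,76],[0,0,0,0,0,0,76],[0,0,0,0,0,0,76]],
  ],
)

```text
time_s: 16.25
ee_pos: [0.5069, 0.2709, 0.1232]
eef_rot: [-0.406, 1.568, 0.398]
force: [-0.6, 0.7, -0.4]
grip_width: 0.0754
```

Run:
```python
from h import *
goal([.5063,.271,.1205],Rdown(np.radians(46.1)))
```

```text
shift mm [ 2.7  0.5 -0.3] rot [-0.0007  0.0023  0.001 ] | dist 2.7 deg 0.1
```

play_rows(
  deltas=[
    [[1.3,0.5,-0.3,0,0.002,0.001,76],[1,0,0,0,0,0,76],[0,0,0,0,0,0,68],[0,0,0,0,0,0,64],[0,0,0,0,0,0,62],[0,0,0,0,0,0,60],[0,0,0,0,0,0,58],[0,0,0,0,0,0,52],[0,0,0,0,0,0,50],[0,0,0,0,0,0,50]],
  ],
  grip_force=20,
)

```text
time_s: 17.25
ee_pos: [0.5061, 0.2709, 0.1204]
eef_rot: [2.647, 1.57, -2.832]
force: [-0.2, 0.3, 0.4]
grip_width: 0.0596
```

Run:
```python
from h import *
c=snap('wrist','w8');o=ctrl.get_obs();print(o['ee_pos'],o['force'],o['grip_width']);goal([.5063,.271,.1205],Rdown(np.radians(46.1)))
im=c['img'].astype(int)
for u in(320,):print(u,im[116:130,u,:].sum(1), im[358:374,u,:].sum(1))
```

```text
[0.50609125 0.27093648 0.12037366] [-0.2072556  -0.27622882  1.20206827] 0.05969834226155339
shift mm [-0.1 -0.1  0.2] rot [-0.0007 -0.0005 -0.0003] | dist 0.3 deg 0.0
320 [448 475 480 479 482 479 479 406 310 345 356 355 351 352] [185 176 179 179 178 174 172 172 303 370 383 384 383 386 380 381]
```

play_rows(
  deltas=[
    [[-1,0,0,0,0,0,50],[-0.5,0,0,0,0,0,50],[0,-0.4,-0.7,0,0,0,50],[0,0,-0.6,0,0,0,50],[0,0,0,0,0,0,50],[0.5,0,0,0,0,0,50],[0.5,0,0,0,0,0,50],[0.5,0,0,0,0,0,50],[0,0,0,0,0,0,50],[0,0,0,0,0,0,50]],
  ],
)

```text
time_s: 18.3
ee_pos: [0.5055, 0.2698, 0.1204]
eef_rot: [2.595, 1.57, -2.884]
force: [0.1, -0.4, 0.1]
grip_width: 0.0598
```

Run:
```python
from h import *
o=ctrl.get_obs();print(o['ee_pos'],o['force'],o['grip_width']);goal([.5063,.271,.1205],Rdown(np.radians(46.1)))
```

```text
[0.50546262 0.26975596 0.12038525] [ 0.07300681 -0.4109333   0.14575281] 0.059790637539096816
shift mm [-0.1  0.3  1.5] rot [-0.0006 -0.0005 -0.0003] | dist 1.5 deg 0.0
```

Lower 0.4 mm more to make contact, then release and go back to the check view.

play_rows(
  deltas=[
    [[0.4,0,0,0,0,0,50],[0,0,0,0,0,0,50],[0,0,0,0,0,0,59],[0,0,0,0,0,0,61],[0,0,0,0,0,0,63],[0,0,0,0,0,0,65],[0,0,0,0,0,0,68],[0,0,0,0,0,0,72],[0,0,0,0,0,0,76],[0,0,0,0,0,0,76]],
  ],
)

```text
time_s: 19.3
ee_pos: [0.5055, 0.2697, 0.12]
eef_rot: [2.626, 1.57, -2.853]
force: [0.7, -0.1, 0.9]
grip_width: 0.0762
```

play_rows(
  deltas=[
    [[-3,0,0,0,0,0,76],[-8,0,0,0,0,0,76],[-15,0,0,0,0,0,76],[-25,0,0,0,0,0,76],[-30,0,0,0,0,0,76],[-30,0,0,0,0,0,76],[-30,-12,6,0,0,0,94],[-19,-25,12,0,0,0,94],[0,-30,14,0.02,0,0,94],[0,-30,14,0.02,0,0,94]],
  ],
)

```text
time_s: 20.3
ee_pos: [0.6081, 0.2347, 0.2816]
eef_rot: [-0.438, 1.569, 0.326]
force: [0.7, 0.0, 0.1]
grip_width: 0.0941
```

play_rows(
  deltas=[
    [[0,0,0,0,0,0,94],[0,0,0,0,0,0,94],[0,0,0,0,0,0,94]],
  ],
)

```text
time_s: 20.6
ee_pos: [0.6064, 0.2354, 0.2804]
eef_rot: [2.182, 1.571, 2.947]
force: [-0.4, -0.3, 0.1]
grip_width: 0.0941
```

Run:
```python
from h import *
c=snap('wrist','w9');print(*tool()[0]); im=c['img'].astype(int)
a=c['img'][60:230,375:470,::-1]; cv2.imwrite('pics/w9c.png',cv2.resize(a,None,fx=3.5,fy=3.5,interpolation=0))
for v in (110,130,150,170): print(v,[ (u,im[v,u].sum()) for u in list(range(382,394))],'|',[(u,im[v,u].sum()) for u in range(443,454)])
for u in(415,425):
  print([ (v,im[v,u].sum()) for v in range(62,78)])
  print([ (v,im[v,u].sum()) for v in range(208,222)])
```

```text
0.6063674817892065 0.2354896877767601 0.2805673249607432
110 [(382, np.int64(196)), (383, np.int64(191)), (384, np.int64(192)), (385, np.int64(189)), (386, np.int64(132)), (387, np.int64(144)), (388, np.int64(227)), (389, np.int64(244)), (390, np.int64(248)), (391, np.int64(247)), (392, np.int64(244)), (393, np.int64(241))] | [(443, np.int64(197)), (444, np.int64(194)), (445, np.int64(195)), (446, np.int64(194)), (447, np.int64(192)), (448, np.int64(189)), (449, np.int64(386)), (450, np.int64(491)), (451, np.int64(498)), (452, np.int64(497)), (453, np.int64(494))]
130 [(382, np.int64(194)), (383, np.int64(192)), (384, np.int64(186)), (385, np.int64(172)), (386, np.int64(102)), (387, np.int64(99)), (388, np.int64(130)), (389, np.int64(132)), (390, np.int64(125)), (391, np.int64(129)), (392, np.int64(129)), (393, np.int64(129))] | [(443, np.int64(193)), (444, np.int64(193)), (445, np.int64(191)), (446, np.int64(189)), (447, np.int64(236)), (448, np.int64(417)), (449, np.int64(501)), (450, np.int64(499)), (451, np.int64(498)), (452, np.int64(500)), (453, np.int64(499))]
150 [(382, np.in
[... 1600 characters left out ...]
t64(317)), (220, np.int64(318)), (221, np.int64(322))]
[(62, np.int64(494)), (63, np.int64(299)), (64, np.int64(146)), (65, np.int64(128)), (66, np.int64(127)), (67, np.int64(126)), (68, np.int64(128)), (69, np.int64(130)), (70, np.int64(129)), (71, np.int64(125)), (72, np.int64(122)), (73, np.int64(131)), (74, np.int64(130)), (75, np.int64(126)), (76, np.int64(125)), (77, np.int64(123))]
[(208, np.int64(175)), (209, np.int64(171)), (210, np.int64(175)), (211, np.int64(249)), (212, np.int64(306)), (213, np.int64(318)), (214, np.int64(321)), (215, np.int64(319)), (216, np.int64(314)), (217, np.int64(318)), (218, np.int64(319)), (219, np.int64(317)), (220, np.int64(320)), (221, np.int64(320))]
```

View pics/w9.png

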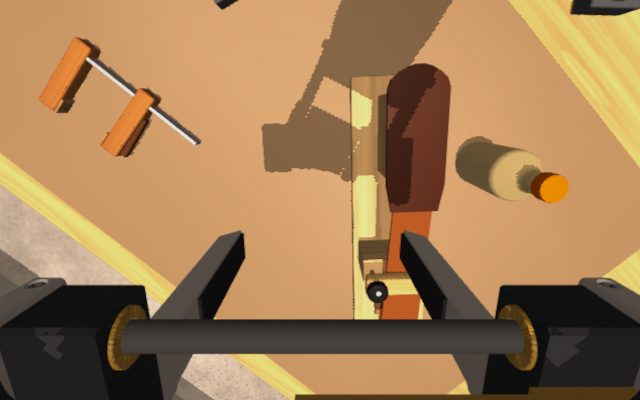

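Run:
```python
from h import *
def ana(c,z,L,Rr,vc,vn,uc,un):
    W=lambda u,v:onz(c,u,v,z)
    vs=np.array([110,130,150,170.]);m=(np.array(L)+Rr)/2;f=np.polyfit(vs,m,1)
    w=[np.linalg.norm(W(a,v)-W(b,v))*1000 for a,b,v in zip(L,Rr,vs)]
    a,b=W(np.polyval(f,110),110),W(np.polyval(f,170),170);t=(b-a)/np.linalg.norm(b-a)
    A=(W(uc,vc)-a)@t;B=(W(un,vn)-a)@t
    mid=a+t*(A+B)/2
    print('w',np.round(w,2),'len',(B-A)*1000,'yaw',np.degrees(np.arctan2(t[1],t[0])),'mid',mid.round(4)); return mid,t
c5,c7=load('w5'),load('w9')
m5,t5=ana(c5,.13,[390.4,390.35,390.1,389.9],[445.6,444.5,443.5,442.4],70.6,209.6,418,425)
m7,t7=ana(c7,.136,[387.2,387.,386.7,386.3],[448.9,447.6,446.35,445.1],63.1,211.,418,425)
d=(m7-m5)*1000;d[2]=0;n=np.array([-t5[1],t5[0],0]);print('along',d@t5,'across',d@n)
# jig board corner & clamp stationarity
g=lambda c:cv2.cvtColor(c['img'],cv2.COLOR_RGB2GRAY)
pts=np.array([[150,115],[94,71],[137,97],[161,110],[90,61]],np.float32).reshape(-1,1,2)
cv2.cornerSubPix(g(c5),pts,(3,3),(-1,-1),(3,50,.01))
q,st,e=cv2.calcOpticalFlowPyrLK(g(c5),g(c7),pts,None,winSize=(15,15))
for a,b in zip(pts[:,0],q[:,0]): print(((onz(c7,*b,.02)-onz(c5,*a,.02))*1000)[:2].round(2))
```

```text
w [54.32 54.16 54.31 54.31] len 139.7797854392992 yaw 46.12395301128086 mid [0.5055 0.2699 0.13  ]
w [59.82 59.72 59.76 59.91] len 145.50911321099315 yaw 46.127371459729616 mid [0.5055 0.2702 0.136 ]
along 0.21501934819785404 across 0.22902255741428448
[-0.01  0.12]
[-0.05  0.81]
[ 0.19 -0.08]
[0.12 0.54]
[ 0.18 -0.56]
```

The plate is within about 0.2 mm of target both along and across, with matching yaw. Now the weight.

Run:
```python
from h import *
rows([.494,-.004,.21],Rdown(np.radians(-19)),14)
```

```text
row [  5.04 -15.27 -12.72] [ 0.0783 -0.     -0.    ] x 14
   [0.606 0.176 0.265]
   [0.592 0.118 0.25 ]
   [0.564 0.065 0.235]
   [0.525 0.02  0.22 ]
   [ 0.494 -0.004  0.21 ]
```

play_rows(
  deltas=[
    [[0,-10,-8,0.05,0,0,94],[5,-15,-13,0.08,0,0,94],[5,-15,-13,0.08,0,0,94],[5,-15,-13,0.08,0,0,94],[5,-15,-13,0.08,0,0,94],[5,-15,-13,0.08,0,0,94],[5,-15,-13,0.08,0,0,94],[5,-15,-13,0.08,0,0,94],[5,-15,-13,0.08,0,0,94],[5,-15,-13,0.08,0,0,94]],
  ],
)

```text
time_s: 21.65
ee_pos: [0.5522, 0.0561, 0.2353]
eef_rot: [-0.389, 1.571, -0.398]
force: [0.0, 0.5, -0.1]
grip_width: 0.094
```

Run:
```python
from h import *
rows([.494,-.004,.21],Rdown(np.radians(-19)),5,False)
```

```text
row [  5.06 -13.56  -9.93] [0.0646 0.0001 0.    ] x 5
```

play_rows(
  deltas=[
    [[5,-14,-10,0.065,0,0,94],[5,-14,-10,0.065,0,0,94],[5,-14,-10,0.065,0,0,94],[5,-13,-10,0.065,0,0,94],[5,-13,-10,0.063,0,0,94],[0,0,0,0,0,0,94],[0,0,0,0,0,0,94]],
  ],
)

```text
time_s: 22.35
ee_pos: [0.495, -0.0037, 0.2108]
eef_rot: [0.086, 1.57, -0.241]
force: [0.4, 0.5, 0.2]
grip_width: 0.0939
```

Run:
```python
from h import *
c=snap('wrist','w10');print(*tool()[0],tool()[1].as_matrix().round(4))
```

```text
0.49521683765812846 -0.003597791478963415 0.21069001385258318 [[ 7.000e-04  3.212e-01  9.470e-01]
 [-1.000e-04  9.470e-01 -3.212e-01]
 [-1.000e+00  1.000e-04  7.000e-04]]
```

View pics/w10.png

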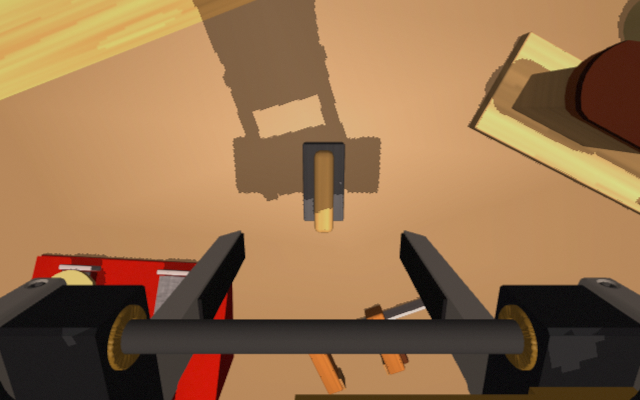

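Run:
```python
from mh import *
c=load('w10');p,Rt=tool();im=c['img'].astype(int)
A=lambda u,v,z:at(c,p,Rt,u,v,(p[2]-z)*1000)
y=np.zeros(im.shape[:2]);m=(im[:,:,0]-im[:,:,2]>55)
# bar: wood colour within block
for v in (160,175,190,205): print(v,[int(x) for x in im[v,298:350,0]-im[v,298:350,2]])
print([int(x) for x in im[138:160,324,0]],[int(x) for x in im[215:240,324,0]])
```

```text
160 [58, 59, 61, 60, 42, 10, 5, 6, 6, 4, 5, 6, 6, 5, 5, 15, 49, 75, 84, 86, 91, 95, 96, 94, 93, 94, 93, 94, 95, 97, 94, 92, 87, 83, 75, 47, 14, 6, 5, 5, 5, 5, 6, 6, 5, 5, 30, 53, 60, 59, 59, 60]
175 [60, 60, 59, 59, 47, 17, 5, 6, 6, 5, 5, 6, 7, 6, 7, 15, 47, 74, 82, 87, 91, 95, 95, 93, 93, 93, 94, 96, 96, 98, 94, 90, 86, 84, 73, 42, 12, 5, 4, 6, 6, 5, 5, 5, 6, 5, 43, 58, 61, 61, 60, 59]
190 [59, 59, 59, 58, 51, 26, 5, 5, 6, 5, 6, 6, 6, 5, 6, 11, 44, 74, 82, 86, 89, 94, 94, 92, 92, 93, 94, 94, 96, 96, 95, 90, 86, 82, 71, 38, 9, 4, 5, 6, 5, 5, 5, 5, 5, 18, 78, 99, 95, 75, 59, 60]
205 [98, 98, 99, 99, 94, 58, 8, 10, 9, 10, 9, 9, 9, 10, 8, 10, 44, 74, 82, 86, 90, 92, 93, 91, 92, 94, 93, 95, 95, 96, 95, 90, 87, 82, 69, 24, 9, 9, 9, 10, 8, 9, 10, 9, 9, 37, 82, 98, 98, 99, 99, 99]
[131, 130, 130, 112, 58, 30, 51, 61, 63, 61, 62, 62, 74, 90, 109, 128, 138, 144, 149, 151, 155, 154] [220, 219, 220, 220, 220, 220, 220, 220, 220, 220, 220, 220, 220, 220, 206, 217, 210, 173, 193, 201, 200, 200, 200, 200, 198]
```

Run:
```python
from mh import *
c=load('w10');p,Rt=tool();im=c['img'].astype(int)
A=lambda u,v,z:at(c,p,Rt,u,v,(p[2]-z)*1000)
for v,a,b in((160,314,333),(175,314,332.9),(190,314.1,332.8),(205,314.1,332.6)): print(v,A(a,v,.066)[1:],A(b,v,.066)[1:],(A(a,v,.066)+A(b,v,.066))[1:]/2)
print('block',[ (A(302.5,v,.027)[1].round(2),A(b,v,.027)[1].round(2)) for v,b in((160,343.9),(175,343.7),(190,343.4),(205,343.2))])
print([ int(x) for x in im[138:150,308].sum(1)],[ int(x) for x in im[214:226,308].sum(1)])
print('block z',A(308,143.3,.027)[2],A(308,220.5,.027)[2],'bar z',A(323,151.5,.068)[2],A(323,231.5,.066)[2])
```

```text
160 [ -8.48938357 -30.76803368] [ 10.72890001 -30.77891492] [  1.11975822 -30.7734743 ]
175 [ -8.5867352  -15.34406737] [ 10.77553792 -15.35619417] [  1.09440136 -15.35013077]
190 [-8.58283152  0.48053359] [10.82338741  0.46718229] [1.12027794 0.47385794]
205 [-8.68397538 16.7217251 ] [10.76736195 16.70711141] [ 1.04169329 16.71441825]
block [(np.float64(-22.54), np.float64(24.38)), (np.float64(-22.82), np.float64(24.48)), (np.float64(-23.1), np.float64(24.46)), (np.float64(-23.39), np.float64(24.56))]
[299, 304, 300, 261, 148, 86, 140, 178, 187, 182, 181, 178] [297, 295, 298, 295, 296, 298, 302, 431, 467, 466, 462, 465]
block z -43.60940799476708 47.66428580285108 bar z -39.590034782884054 46.47579408094869
```

play_rows(
  deltas=[
    [[15,1.1,2,0,0,0,80],[25,0,0,0,0,0,70],[30,0,0,0,0,0,60],[30,0,0,0,0,0,60],[25,0,0,0,0,0,60],[20,0,0,0,0,0,60],[10,0,0,0,0,0,60],[5,0,0,0,0,0,60],[2,0,0,0,0,0,60],[0,0,0,0,0,0,60]],
  ],
)

```text
time_s: 23.4
ee_pos: [0.4975, -0.0037, 0.0486]
eef_rot: [-0.187, 1.57, -0.516]
force: [-0.0, 0.1, 0.2]
grip_width: 0.0599
```

Run:
```python
from h import *
c=snap('wrist','w11');print(*tool()[0])
```

```text
0.49747774621414537 -0.003752141166501694 0.048728604852769614
```

View pics/w11.png

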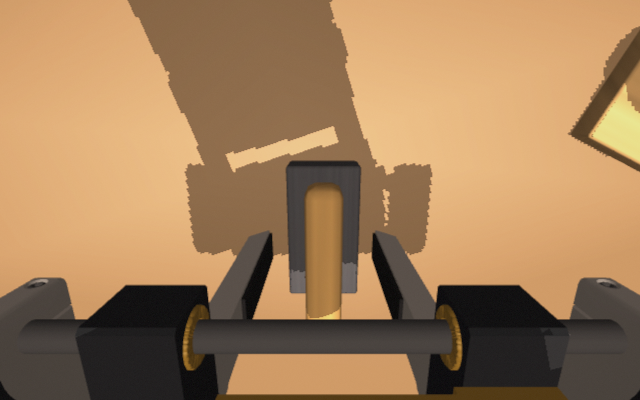

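play_rows(
  deltas=[
    [[0,0.8,0,0,0,0,50],[0,0,0,0,0,0,40],[0,0,0,0,0,0,30],[0,0,0,0,0,0,25],[0,0,0,0,0,0,20],[0,0,0,0,0,0,15],[0,0,0,0,0,0,12],[0,0,0,0,0,0,12],[0,0,0,0,0,0,12],[0,0,0,0,0,0,12]],
  ],
  grip_force=40,
)

```text
time_s: 24.45
ee_pos: [0.4973, -0.003, 0.048]
eef_rot: [-2.659, 1.57, -2.988]
force: [0.3, 2.5, 1.0]
grip_width: 0.0199
```

play_rows(
  deltas=[
    [[-1,0,0,0,0,0,12],[-3,0,0,0,0,0,12],[-6,0,0,0,0,0,12],[-10,0,0,0,0,0,12],[-15,0,0,0,0,0,12],[-20,0,0,0,0,0,12],[-25,0,0,0,0,0,12],[-25,0,0,0,0,0,12],[-10,0,0,0,0,0,12],[0,0,0,0,0,0,12]],
  ],
)

```text
time_s: 25.45
ee_pos: [0.4978, -0.0031, 0.1643]
eef_rot: [0.115, 1.569, -0.214]
force: [0.0, -1.1, -8.0]
grip_width: 0.0197
```

Run:
```python
from h import *
c=snap('wrist','w12');print(*tool()[0]); c=snap('scene','s12');a=cv2.imread('pics/s12.png')[150:290,250:420];cv2.imwrite('pics/s12c.png',cv2.resize(a,None,fx=4,fy=4))
```

```text
0.49722035656240754 -0.0030326308363026956 0.1628940506383639
```

View pics/w12.png

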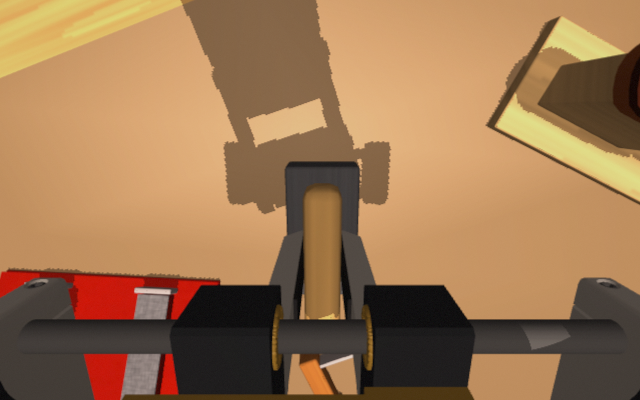

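View pics/s12c.png

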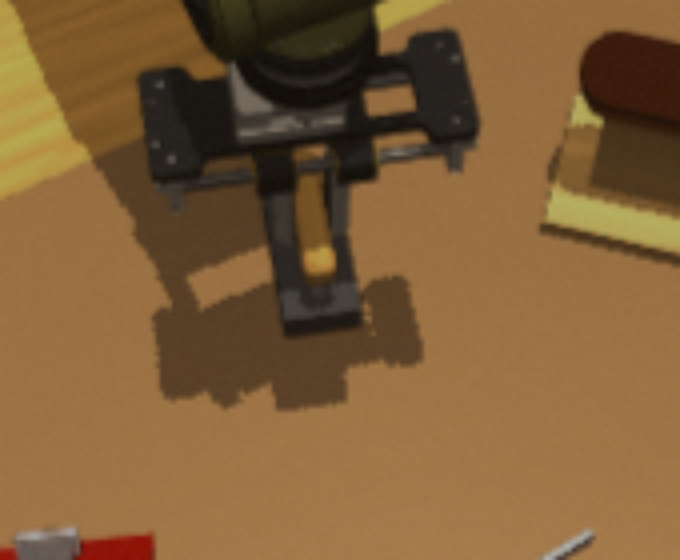

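Run:
```python
from mh import *
c=load('w12');p,Rt=tool();im=c['img'].astype(int)
print([(v,int(x)) for v,x in zip(range(156,176),im[156:176,322].sum(1))])
print([(u,int(x)) for u,x in zip(range(282,292),im[200,282:292].sum(1))],[(u,int(x)) for u,x in zip(range(352,364),im[200,352:364].sum(1))])
print([(v,int(x)) for v,x in zip(range(176,196),im[176:196,322].sum(1))],[(v,int(x)) for v,x in zip(range(310,322),im[310:322,315].sum(1))])
A=lambda u,v,X:at(c,p,Rt,u,v,X)
for v in(162,164,166,168): print(v,A(322,v,21)[2],A(322,v,45)[2])
print(A(286,200,21),A(358.5,200,21),A(285.5,172,21),A(359,172,21),A(322,186,-18+8))
print(Rt.as_matrix()[:,0])
```

```text
[(156, 312), (157, 312), (158, 310), (159, 311), (160, 309), (161, 204), (162, 108), (163, 93), (164, 93), (165, 87), (166, 107), (167, 143), (168, 166), (169, 176), (170, 185), (171, 182), (172, 182), (173, 181), (174, 182), (175, 178)]
[(282, 293), (283, 294), (284, 293), (285, 226), (286, 151), (287, 160), (288, 176), (289, 183), (290, 178), (291, 178)] [(352, 179), (353, 184), (354, 184), (355, 190), (356, 185), (357, 165), (358, 176), (359, 407), (360, 506), (361, 509), (362, 408), (363, 292)]
[(176, 184), (177, 183), (178, 181), (179, 184), (180, 183), (181, 182), (182, 180), (183, 171), (184, 163), (185, 171), (186, 193), (187, 201), (188, 215), (189, 236), (190, 249), (191, 267), (192, 287), (193, 297), (194, 303), (195, 314)] [(310, 336), (311, 334), (312, 336), (313, 333), (314, 337), (315, 336), (316, 335), (317, 336), (318, 335), (319, 186), (320, 83), (321, 93)]
162 -46.67257062939711 -42.806120951085234
164 -45.39943963540453 -41.381322210635325
166 -44.121929004737225 -39.95162208859372
168 -42.84001609919083 -38.51699524987296
[ 21.         -23.36106846 -21.69437034] [ 21.          23.97990248 -21.72907859] [ 21.         -23.12295384 -40.24666533] [ 21.          23.70929158 -40.27933974] [-10.           0.14359961 -38.49115526]
[-1.81823571e-03 -2.62684624e-05 -9.99998347e-01]
```

Run:
```python
from h import *
rows([.504,.2683,.25],Rdown(np.radians(46.1)),20)
```

```text
row [-4.4  13.93  3.34] [-0.0567 -0.0001 -0.    ] x 20
   [0.518 0.035 0.175]
   [0.532 0.075 0.188]
   [0.539 0.117 0.202]
   [0.539 0.16  0.215]
   [0.532 0.203 0.228]
   [0.517 0.243 0.241]
   [0.504 0.268 0.25 ]
```

play_rows(
  deltas=[
    [[-8,5,1,-0.02,0,0,12],[-8,9,2,-0.04,0,0,12],[-9,14,3.3,-0.057,0,0,12],[-9,14,3.3,-0.057,0,0,12],[-9,14,3.3,-0.057,0,0,12],[-9,14,3.3,-0.057,0,0,12],[-9,14,3.3,-0.057,0,0,12],[-9,14,3.3,-0.057,0,0,12],[-9,14,3.3,-0.057,0,0,12],[-8,14,3.3,-0.057,0,0,12]],
  ],
)

```text
time_s: 26.55
ee_pos: [0.5387, 0.1197, 0.2505]
eef_rot: [3.059, 1.57, -3.032]
force: [-0.8, 0.3, -7.8]
grip_width: 0.02
```

Run:
```python
from h import *
rows([.504,.2683,.25],Rdown(np.radians(46.1)),10)
```

```text
row [ 0.05 15.06  3.66] [-0.0613 -0.0001 -0.    ] x 10
   [0.538 0.166 0.25 ]
   [0.529 0.212 0.25 ]
   [0.512 0.255 0.25 ]
   [0.504 0.268 0.25 ]
```

play_rows(
  deltas=[
    [[0,16,4,-0.065,0,0,12],[0,16,4,-0.065,0,0,12],[0,16,4,-0.065,0,0,12],[0,16,4,-0.065,0,0,12],[0,16,4,-0.065,0,0,12],[0,16,4,-0.065,0,0,12],[0,16,4,-0.065,0,0,12],[0,16,4,-0.065,0,0,12],[0,11,3,-0.05,0,0,12],[0,6,1.5,-0.025,0,0,12]],
  ],
)

```text
time_s: 27.55
ee_pos: [0.508, 0.2641, 0.2499]
eef_rot: [2.5, 1.57, -2.997]
force: [0.8, -0.3, -8.0]
grip_width: 0.0199
```

play_rows(
  deltas=[
    [[0,0,0,0,0,0,12],[0,0,0,0,0,0,12]],
  ],
)

```text
time_s: 27.75
ee_pos: [0.5086, 0.2626, 0.25]
eef_rot: [2.879, 1.57, -2.623]
force: [1.3, 0.7, -7.5]
grip_width: 0.0197
```

Run:
```python
from h import *
goal([.504,.2683,.20],Rdown(np.radians(46.1)))
print(tool()[0]);snap('wrist','w13')
```

```text
shift mm [50.   7.3  0.8] rot [-0.0231 -0.0007 -0.0002] | dist 50.5 deg 1.3
[0.50864185 0.26256013 0.24995715]
```

View pics/w13.png

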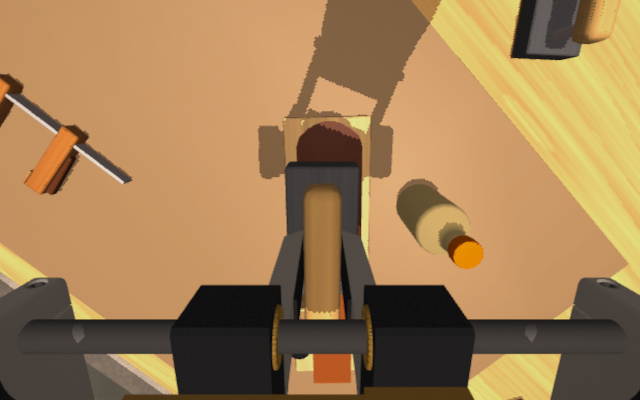

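play_rows(
  deltas=[
    [[0,4,0.5,-0.013,0,0,12],[5,3.3,0.3,-0.01,0,0,12],[10,0,0,0,0,0,12],[12,0,0,0,0,0,12],[12,0,0,0,0,0,12],[8,0,0,0,0,0,12],[4,0,0,0,0,0,12],[2,0,0,0,0,0,12],[0,0,0,0,0,0,12],[0,0,0,0,0,0,12]],
  ],
)

```text
time_s: 28.8
ee_pos: [0.5041, 0.2684, 0.1974]
eef_rot: [0.04, 1.571, 0.845]
force: [0.6, -0.2, -7.7]
grip_width: 0.0199
```

Run:
```python
from h import *
goal([.504,.2683,.184],Rdown(np.radians(46.1)))
print(tool()[0]);c=snap('wrist','w14');im=c['img']
cv2.imwrite('pics/w14c.png',cv2.resize(im[100:240,250:400,::-1],None,fx=4,fy=4))
```

```text
shift mm [13.4 -0.1 -0.1] rot [ 0.0003  0.0002 -0.    ] | dist 13.4 deg 0.0
[0.50405448 0.2684294  0.19740795]
```

View pics/w14c.png

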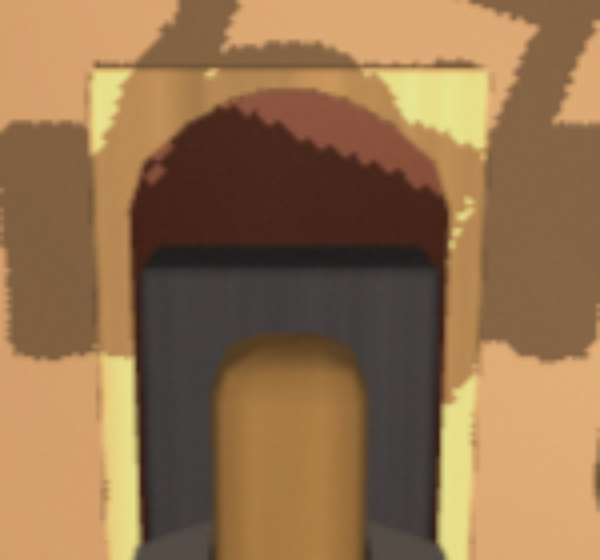

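play_rows(
  deltas=[
    [[3,0,0,0,0,0,12],[4,0,0,0,0,0,12],[3,0,0,0,0,0,12],[1.5,0,0,0,0,0,12],[0,0,0,0,0,0,12],[0,0,0,0,0,0,12]],
  ],
)

```text
time_s: 29.45
ee_pos: [0.5039, 0.2684, 0.1855]
eef_rot: [2.576, 1.57, -2.902]
force: [0.0, 0.7, -7.8]
grip_width: 0.0198
```

play_rows(
  deltas=[
    [[0.5,0,0,0,0,0,12],[0.5,0,0,0,0,0,12],[0,0,0,0,0,0,12]],
  ],
)

```text
time_s: 29.75
ee_pos: [0.5039, 0.2683, 0.1844]
eef_rot: [2.617, 1.57, -2.861]
force: [0.5, -0.5, -7.9]
grip_width: 0.0197
```

play_rows(
  deltas=[
    [[0.4,0,0,0,0,0,12],[0.3,0,0,0,0,0,12],[0,0,0,0,0,0,12]],
  ],
)

```text
time_s: 30.05
ee_pos: [0.5039, 0.2684, 0.1841]
eef_rot: [2.477, 1.571, -3.001]
force: [-0.9, -0.3, -3.9]
grip_width: 0.0199
```

Contact is made: the load has dropped to 3.9 N. One more small step down, then release.

play_rows(
  deltas=[
    [[0.3,0,0,0,0,0,12],[0,0,0,0,0,0,12]],
  ],
)

```text
time_s: 30.25
ee_pos: [0.5039, 0.2684, 0.1841]
eef_rot: [0.824, 1.571, 1.629]
force: [-4.9, -1.7, 2.8]
grip_width: 0.0197
```

play_rows(
  deltas=[
    [[0,0,0,0,0,0,19],[0,0,0,0,0,0,20],[0,0,0,0,0,0,22],[0,0,0,0,0,0,25],[0,0,0,0,0,0,32],[0,0,0,0,0,0,40],[0,0,0,0,0,0,50],[0,0,0,0,0,0,56],[0,0,0,0,0,0,56]],
  ],
)

```text
time_s: 31.15
ee_pos: [0.5039, 0.2683, 0.1834]
eef_rot: [2.631, 1.57, -2.847]
force: [-0.6, 0.0, 1.3]
grip_width: 0.0553
```

Run:
```python
from h import *
c=snap('wrist','w15');im=c['img']
cv2.imwrite('pics/w15c.png',cv2.resize(im[100:240,250:400,::-1],None,fx=4,fy=4));o=ctrl.get_obs();print(o['ee_pos'],o['force'],o['grip_width'])
```

```text
[0.50387369 0.26834199 0.18344139] [-0.00060222  0.17613376  0.16338484] 0.05591373488789868
```

View pics/w15c.png

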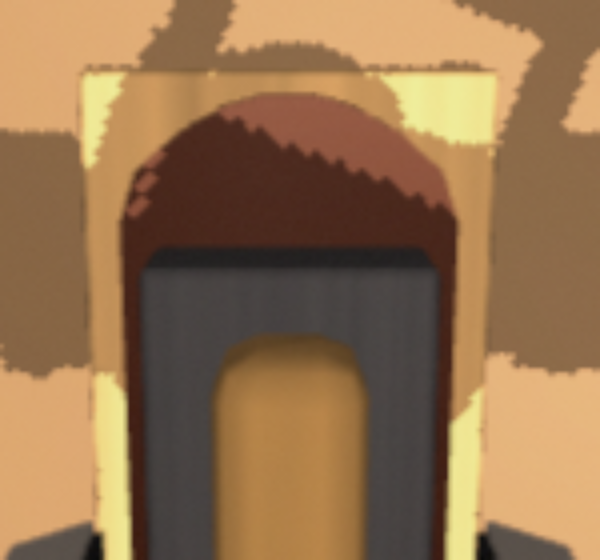

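play_rows(
  deltas=[
    [[-3,0,0,0,0,0,56],[-8,0,0,0,0,0,56],[-15,0,0,0,0,0,56],[-25,0,0,0,0,0,56],[-30,0,0,0,0,0,60],[-20,-12,6,0,0,0,80],[0,-28,14,0,0,0,94],[0,-30,14,0.02,0,0,94],[0,-30,14,0.02,0,0,94],[0,0,0,0,0,0,94]],
  ],
)

```text
time_s: 32.2
ee_pos: [0.6113, 0.2313, 0.2836]
eef_rot: [2.887, 1.569, -2.634]
force: [-1.0, 0.3, -1.0]
grip_width: 0.0932
```

play_rows(
  deltas=[
    [[0,0,0,0,0,0,94],[0,0,0,0,0,0,94],[0,0,0,0,0,0,94]],
  ],
)

```text
time_s: 32.5
ee_pos: [0.6084, 0.2336, 0.2852]
eef_rot: [-0.091, 1.571, 0.675]
force: [0.1, 0.6, -0.5]
grip_width: 0.0945
```

Run:
```python
from h import *
c=snap('wrist','w16');print(*tool()[0]); im=c['img'].astype(int);snap('scene','s16')
for v in (110,130,150,170,180): print(v,[ (u,int(im[v,u].sum())) for u in list(range(380,396))],'|',[(u,int(im[v,u].sum())) for u in range(434,456)])
for u in(415,418,425):
  print([ (v,int(im[v,u].sum())) for v in range(58,80)])
  print([ (v,int(im[v,u].sum())) for v in range(204,222)])
```

```text
0.6084353685026357 0.2335582849715378 0.2850865660621171
110 [(380, 190), (381, 195), (382, 196), (383, 196), (384, 190), (385, 185), (386, 186), (387, 182), (388, 125), (389, 142), (390, 220), (391, 243), (392, 240), (393, 231), (394, 237), (395, 226)] | [(434, 171), (435, 196), (436, 233), (437, 267), (438, 297), (439, 310), (440, 317), (441, 330), (442, 347), (443, 355), (444, 360), (445, 364), (446, 450), (447, 523), (448, 538), (449, 536), (450, 534), (451, 531), (452, 536), (453, 538), (454, 537), (455, 539)]
130 [(380, 190), (381, 200), (382, 192), (383, 191), (384, 190), (385, 185), (386, 185), (387, 154), (388, 95), (389, 103), (390, 124), (391, 124), (392, 122), (393, 123), (394, 122), (395, 118)] | [(434, 265), (435, 272), (436, 373), (437, 461), (438, 478), (439, 495), (440, 511), (441, 524), (442, 536), (443, 544), (444, 542), (445, 538), (446, 537), (447, 536), (448, 536), (449, 536), (450, 535), (451, 538), (452, 540), (453, 542), (454, 537), (455, 522)]
150 [(380, 192), (381, 197), (382, 195), (383, 193), (384, 190), (385, 187), (386, 184), (387, 139), (388, 74), (389
[... 1950 characters left out ...]
, (78, 126), (79, 123)]
[(204, 176), (205, 176), (206, 173), (207, 180), (208, 178), (209, 176), (210, 264), (211, 307), (212, 310), (213, 317), (214, 311), (215, 311), (216, 314), (217, 312), (218, 312), (219, 311), (220, 313), (221, 313)]
[(58, 484), (59, 485), (60, 483), (61, 486), (62, 485), (63, 419), (64, 230), (65, 127), (66, 121), (67, 129), (68, 124), (69, 124), (70, 130), (71, 121), (72, 126), (73, 126), (74, 123), (75, 121), (76, 124), (77, 125), (78, 124), (79, 123)]
[(204, 178), (205, 175), (206, 177), (207, 178), (208, 175), (209, 174), (210, 286), (211, 309), (212, 314), (213, 308), (214, 314), (215, 308), (216, 311), (217, 311), (218, 314), (219, 314), (220, 310), (221, 308)]
```

View pics/w16.png

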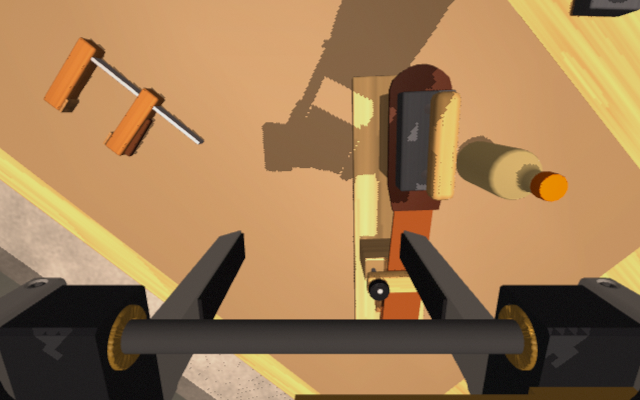

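View pics/s16.png

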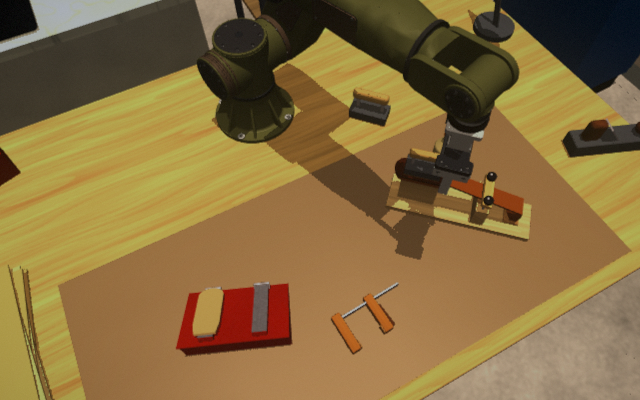

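Run:
```python
from h import *
a,b=load('w9'),load('w16')
t=np.array([np.cos(np.radians(46.12)),np.sin(np.radians(46.12)),0]);n=np.array([-t[1],t[0],0]);m=np.array([.5055,.2699,.136])
f=lambda c,u,v,z=.136:(((onz(c,u,v,z)-m)@t*1000).round(2),((onz(c,u,v,z)-m)@n*1000).round(2))
print('crest',f(a,418,63.1),f(b,418,63.95),'neck',f(a,425,211.),f(b,425,210.1))
for v,x,y in((110,387.2,389.2),(130,387.,389.),(150,386.7,388.7),(170,386.3,388.3)): print(f(a,x,v),f(b,y,v))
# weight block top face corners, left side
im=b['img'].astype(int)
print([(v,int(im[v,408].sum())) for v in range(84,100)],[(v,int(im[v,408].sum())) for v in range(182,200)])
print([(u,int(im[150,u].sum())) for u in range(392,406)])
```

```text
crest (np.float64(-72.54), np.float64(-1.52)) (np.float64(-72.37), np.float64(-3.01)) neck (np.float64(72.96), np.float64(11.75)) (np.float64(73.46), np.float64(10.57))
(np.float64(-31.43), np.float64(-29.64)) (np.float64(-31.3), np.float64(-29.55))
(np.float64(-12.43), np.float64(-29.56)) (np.float64(-12.03), np.float64(-29.4))
(np.float64(7.2), np.float64(-29.57)) (np.float64(7.89), np.float64(-29.36))
(np.float64(27.49), np.float64(-29.68)) (np.float64(28.47), np.float64(-29.41))
[(84, 129), (85, 130), (86, 132), (87, 127), (88, 126), (89, 132), (90, 123), (91, 114), (92, 153), (93, 182), (94, 196), (95, 193), (96, 191), (97, 191), (98, 195), (99, 191)] [(182, 192), (183, 192), (184, 194), (185, 189), (186, 190), (187, 191), (188, 189), (189, 184), (190, 147), (191, 116), (192, 98), (193, 97), (194, 148), (195, 113), (196, 141), (197, 176), (198, 182), (199, 162)]
[(392, 119), (393, 116), (394, 117), (395, 116), (396, 100), (397, 78), (398, 72), (399, 75), (400, 84), (401, 123), (402, 161), (403, 182), (404, 188), (405, 188)]
```

Run:
```python
from h import *
b=load('w16');t=np.array([np.cos(np.radians(46.12)),np.sin(np.radians(46.12)),0]);n=np.array([-t[1],t[0],0]);m=np.array([.5055,.2699,.136])
f=lambda u,v,z:(((onz(b,u,v,z)-m)@t*1000).round(2),((onz(b,u,v,z)-m)@n*1000).round(2))
print(f(408,91.7,.163),f(408,190,.163),f(401.3,150,.163)); print(hand_in())
```

```text
(np.float64(-46.55), np.float64(-18.56)) (np.float64(43.64), np.float64(-15.53)) (np.float64(4.91), np.float64(-23.06))
the job is handed in; nothing more can be done
None
```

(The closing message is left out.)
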